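# Clip the wet ornaments and shut them in the drying box

### The job

The ornaments with a casting tab are freshly painted and still wet, so never touch them with the fingers: swing the hasp off and open the drying box, fit a spring clip on each one's tab and, carrying it by the clip's jaws, set the ornament upright in the box with the clip left on. When all of them are in, shut the lid fully and only then swing the hasp fully back over its catch. Leave the other things on the table where they are.

Things in the scene. Friction and masses are not known exactly. Their poses are not given: they have to be found in the camera images.
- shell1: wet-painted shell ornament (2 or 3 of 3 alike are present), 60 g: round dish 52 mm across, 14 mm high; fish tail 46 mm high on its +x side; on its -x side a flat casting tab, an upright plate 4 mm thick (in y), from 26 to 58 mm off the centre, z 2 to 24 mm. Origin: centre of the underside. Fingers must touch no part of it, tab included
- shell1_tab (a point): point in the middle of the flat tab of shell1, 47 mm from the dish's centre, 13 mm above its underside, 11 mm in from the tab's free end
- shell2: wet-painted shell ornament (2 or 3 of 3 alike are present), 60 g: round dish 52 mm across, 14 mm high; fish tail 46 mm high on its +x side; on its -x side a flat casting tab, an upright plate 4 mm thick (in y), from 26 to 58 mm off the centre, z 2 to 24 mm. Origin: centre of the underside. Fingers must touch no part of it, tab included
- shell2_tab (a point): point in the middle of the flat tab of shell2, 47 mm from the dish's centre, 13 mm above its underside, 11 mm in from the tab's free end
- shell3: wet-painted shell ornament (2 or 3 of 3 alike are present), 60 g: round dish 52 mm across, 14 mm high; fish tail 46 mm high on its +x side; on its -x side a flat casting tab, an upright plate 4 mm thick (in y), from 26 to 58 mm off the centre, z 2 to 24 mm. Origin: centre of the underside. Fingers must touch no part of it, tab included
- shell3_tab (a point): point in the middle of the flat tab of shell3, 47 mm from the dish's centre, 13 mm above its underside, 11 mm in from the tab's free end
- clip1: black spring clip lying on its side, 22 mm high, 55 g, pivot vertical. Origin: under the pivot. Jaws to +x (x 12..41 mm), handles to -x (to -58 mm). Housing (x -12..12) and jaws are y -15..15 mm: carry it gripped across the jaws at x = 21 mm, which keeps them shut. Fixed half: handle outer face y = -15, jaw inner face y = -2 mm. Moving half on the +y side, handle splayed to y = 33 mm
- clip1_jaw (a joint): jaw angle of clip1: 0 shut on nothing, about 0.07 shut on a tab, 0.42 wide open at the stop. Pinch both handles at the clip's x = -45 mm (44 mm apart relaxed, 28 at the stop, about 10 N): gap at the jaw tips then y -2..14 mm; let go and it springs shut. Well clipped, the tab's middle point lies at x = 29 mm, y = 0 of the clip
- clip2: black spring clip lying on its side, 22 mm high, 55 g, pivot vertical. Origin: under the pivot. Jaws to +x (x 12..41 mm), handles to -x (to -58 mm). Housing (x -12..12) and jaws are y -15..15 mm: carry it gripped across the jaws at x = 21 mm, which keeps them shut. Fixed half: handle outer face y = -15, jaw inner face y = -2 mm. Moving half on the +y side, handle splayed to y = 33 mm
- clip2_jaw (a joint): jaw angle of clip2: 0 shut on nothing, about 0.07 shut on a tab, 0.42 wide open at the stop. Pinch both handles at the clip's x = -45 mm (44 mm apart relaxed, 28 at the stop, about 10 N): gap at the jaw tips then y -2..14 mm; let go and it springs shut. Well clipped, the tab's middle point lies at x = 29 mm, y = 0 of the clip
- clip3: black spring clip lying on its side, 22 mm high, 55 g, pivot vertical. Origin: under the pivot. Jaws to +x (x 12..41 mm), handles to -x (to -58 mm). Housing (x -12..12) and jaws are y -15..15 mm: carry it gripped across the jaws at x = 21 mm, which keeps them shut. Fixed half: handle outer face y = -15, jaw inner face y = -2 mm. Moving half on the +y side, handle splayed to y = 33 mm
- clip3_jaw (a joint): jaw angle of clip3: 0 shut on nothing, about 0.07 shut on a tab, 0.42 wide open at the stop. Pinch both handles at the clip's x = -45 mm (44 mm apart relaxed, 28 at the stop, about 10 N): gap at the jaw tips then y -2..14 mm; let go and it springs shut. Well clipped, the tab's middle point lies at x = 29 mm, y = 0 of the clip
- box: lidded grey drying box, fixed, outside 200 (x) by 220 (y) by 55 mm high, walls and floor 5 mm thick. Origin: centre of the underside; front (-x) faces the robot. Room for three clipped ornaments side by side (each 160 mm long with its clip, 66 mm apart), tails of the clips towards the front
- lid (a joint): angle of the flat white lid, hinged along the box's rear top edge (axis along y): 0 shut, shut at the start, opens to 1.95; a stiff hinge, it stays where it is left
- lid_bar (a point): middle of the steel bar (10 mm thick, along y, 100 mm long) of the lid's handle, which stands out 42 mm beyond the lid's front edge, 242 mm from the hinge, 4 mm above it when shut; pinch it across and follow the arc
- lid_hinge (a point): point on the lid's hinge axis, middle of the box's rear top edge
- hasp (a joint): angle of the steel hasp, a flat strap 60 mm long on a vertical pivot at x = -112, y = 50, z = 64 mm of the box, that swings level just above the lid: 0 lies straight over the lid beside the shank and under the head of the stud (the catch) on the lid, grows as it swings off to the left (+y), 0 to 0.25 at the start; swing it to 1.2 or more before lifting the lid
- hasp_knob (a point): middle of the upright round knob (16 mm thick, 26 mm high) on the strap, 50 mm from the pivot
- bowl: white bowl, 76 mm wide, bystander
- paint_cup: white paint cup, 52 mm wide, bystander
- sample: finished dry ornament without a tab, stays where it is, bystander
- jar_lid: green jar lid 56 mm wide, 10 mm high, bystander
- brush: paint brush 170 mm long, bystander
Things that resemble listed ones, but are neither listed nor needed, are in the scene too. What is shaped like the clip1 but orange or turquoise is not meant. Leave any yellow look-alike of the shell3 alone.

How it is judged:
On the way, in this order (a step that is already met when the one before it is completed fails the run):
1. every wet ornament stands in the box with a clip on its tab, the lid still open (x of shell1 in the frame of box between -0.1 and 0.1 m and y of shell1 in the frame of box between -0.11 and 0.11 m and z of each of shell1, shell2, shell3 in the frame of box below 0.016 m and angle between each of shell1, shell2, shell3's own z axis and vertical below 0.25 rad and ((x of shell1_tab in the frame of clip1 between 0.016 and 0.044 m and y of shell1_tab in the frame of clip1 between -0.01 and 0.01 m and z of shell1_tab in the frame of clip1 between 0 and 0.024 m and contact force between clip1 and shell1 above 1 N) or (x of shell1_tab in the frame of clip2 between 0.016 and 0.044 m and y of shell1_tab in the frame of clip2 between -0.01 and 0.01 m and z of shell1_tab in the frame of clip2 between 0 and 0.024 m and contact force between clip2 and shell1 above 1 N) or (x of shell1_tab in the frame of clip3 between 0.016 and 0.044 m and y of shell1_tab in the frame of clip3 between -0.01 and 0.01 m and z of shell1_tab in the frame of clip3 between 0 and 0.024 m and contact force between clip3 and shell1 above 1 N)) and x of shell2 in the frame of box between -0.1 and 0.1 m and y of shell2 in the frame of box between -0.11 and 0.11 m and ((x of shell2_tab in the frame of clip1 between 0.016 and 0.044 m and y of shell2_tab in the frame of clip1 between -0.01 and 0.01 m and z of shell2_tab in the frame of clip1 between 0 and 0.024 m and contact force between clip1 and shell2 above 1 N) or (x of shell2_tab in the frame of clip2 between 0.016 and 0.044 m and y of shell2_tab in the frame of clip2 between -0.01 and 0.01 m and z of shell2_tab in the frame of clip2 between 0 and 0.024 m and contact force between clip2 and shell2 above 1 N) or (x of shell2_tab in the frame of clip3 between 0.016 and 0.044 m and y of shell2_tab in the frame of clip3 between -0.01 and 0.01 m and z of shell2_tab in the frame of clip3 between 0 and 0.024 m and contact force between clip3 and shell2 above 1 N)) and x of shell3 in the frame of box between -0.1 and 0.1 m and y of shell3 in the frame of box between -0.11 and 0.11 m and ((x of shell3_tab in the frame of clip1 between 0.016 and 0.044 m and y of shell3_tab in the frame of clip1 between -0.01 and 0.01 m and z of shell3_tab in the frame of clip1 between 0 and 0.024 m and contact force between clip1 and shell3 above 1 N) or (x of shell3_tab in the frame of clip2 between 0.016 and 0.044 m and y of shell3_tab in the frame of clip2 between -0.01 and 0.01 m and z of shell3_tab in the frame of clip2 between 0 and 0.024 m and contact force between clip2 and shell3 above 1 N) or (x of shell3_tab in the frame of clip3 between 0.016 and 0.044 m and y of shell3_tab in the frame of clip3 between -0.01 and 0.01 m and z of shell3_tab in the frame of clip3 between 0 and 0.024 m and contact force between clip3 and shell3 above 1 N)) and value of joint lid above 0.9 rad), for 0.2 s.
2. the lid is shut while the hasp is still off (value of joint lid below 0.05 rad and value of joint hasp above 0.7 rad), for 0.2 s.
3. the hasp lies over its catch (value of joint hasp below 0.15 rad and value of joint lid below 0.05 rad), for 0.2 s.
At the end, for the whole second after the job is handed in: every wet ornament stands in the box (on its floor, tilted under 14 degrees, at rest) with a clip shut on its tab (tab point 16 to 44 mm ahead of the pivot, within 10 mm of the middle plane); the lid is shut (under 0.05 rad) and the hasp over its catch (under 0.15 rad) (all of step 3 and x of shell1 in the frame of box between -0.1 and 0.1 m and y of shell1 in the frame of box between -0.11 and 0.11 m and z of each of shell1, shell2, shell3 in the frame of box below 0.016 m and angle between each of shell1, shell2, shell3's own z axis and vertical below 0.25 rad and ((x of shell1_tab in the frame of clip1 between 0.016 and 0.044 m and y of shell1_tab in the frame of clip1 between -0.01 and 0.01 m and z of shell1_tab in the frame of clip1 between 0 and 0.024 m and contact force between clip1 and shell1 above 1 N) or (x of shell1_tab in the frame of clip2 between 0.016 and 0.044 m and y of shell1_tab in the frame of clip2 between -0.01 and 0.01 m and z of shell1_tab in the frame of clip2 between 0 and 0.024 m and contact force between clip2 and shell1 above 1 N) or (x of shell1_tab in the frame of clip3 between 0.016 and 0.044 m and y of shell1_tab in the frame of clip3 between -0.01 and 0.01 m and z of shell1_tab in the frame of clip3 between 0 and 0.024 m and contact force between clip3 and shell1 above 1 N)) and x of shell2 in the frame of box between -0.1 and 0.1 m and y of shell2 in the frame of box between -0.11 and 0.11 m and ((x of shell2_tab in the frame of clip1 between 0.016 and 0.044 m and y of shell2_tab in the frame of clip1 between -0.01 and 0.01 m and z of shell2_tab in the frame of clip1 between 0 and 0.024 m and contact force between clip1 and shell2 above 1 N) or (x of shell2_tab in the frame of clip2 between 0.016 and 0.044 m and y of shell2_tab in the frame of clip2 between -0.01 and 0.01 m and z of shell2_tab in the frame of clip2 between 0 and 0.024 m and contact force between clip2 and shell2 above 1 N) or (x of shell2_tab in the frame of clip3 between 0.016 and 0.044 m and y of shell2_tab in the frame of clip3 between -0.01 and 0.01 m and z of shell2_tab in the frame of clip3 between 0 and 0.024 m and contact force between clip3 and shell2 above 1 N)) and x of shell3 in the frame of box between -0.1 and 0.1 m and y of shell3 in the frame of box between -0.11 and 0.11 m and ((x of shell3_tab in the frame of clip1 between 0.016 and 0.044 m and y of shell3_tab in the frame of clip1 between -0.01 and 0.01 m and z of shell3_tab in the frame of clip1 between 0 and 0.024 m and contact force between clip1 and shell3 above 1 N) or (x of shell3_tab in the frame of clip2 between 0.016 and 0.044 m and y of shell3_tab in the frame of clip2 between -0.01 and 0.01 m and z of shell3_tab in the frame of clip2 between 0 and 0.024 m and contact force between clip2 and shell3 above 1 N) or (x of shell3_tab in the frame of clip3 between 0.016 and 0.044 m and y of shell3_tab in the frame of clip3 between -0.01 and 0.01 m and z of shell3_tab in the frame of clip3 between 0 and 0.024 m and contact force between clip3 and shell3 above 1 N)) and linear speed of each of shell1, shell2, shell3 below 0.02 m/s); the robot touches nothing.
It fails at once if a finger touches a wet ornament (contact force between the fingers and shell1 above 1.5 N or contact force between the fingers and shell2 above 1.5 N or contact force between the fingers and shell3 above 1.5 N).
It fails at once if the lid is lifted while the hasp is over it (value of joint lid above 0.2 rad and value of joint hasp below 0.7 rad).
It fails at once if a bystander is moved more than 5 cm (distance of any of bowl, paint_cup, sample, jar_lid, brush from where it was at the start of the episode above 0.05 m).
Of shell1, shell2, shell3 only 2 to 3 are there at a start; the rules pass over those that are not, and their reading is None.
At some moment in a run one of shell1, shell2, shell3, clip1, clip2, clip3 may be knocked a few centimetres aside while the robot is not near it.
It also fails if it takes over 210 s, if anything falls off the work surface, if the arm or the gripper's body presses on something with over 40 N, if the wrist force passes 120 N, or if a joint passes its speed limit or range.

### The arm

A 6-joint arm with a two-finger parallel gripper is mounted at the origin on the work surface. World frame = base frame: x ahead of the robot, y to its left, z up, the work surface at z = 0. Lengths are in m, angles in rad, forces in N, time in s.
With the tool pointing down it reaches from about 0.35 to 0.85 m from the base axis. Payload 8.1 kg.
Tool frame: the origin (TCP) lies on the centre line of the jaws, within the pads' length; the fingertips stand 19 mm ahead of it and the grasp point (between the pads) is the TCP; z points along the fingers, y is the line along which they close (so a half turn about z gives the same grasp; the last joint's range is limited). The gripper opens to 85 mm and grips with 20 to 120 N. Pads are 22 mm wide; open, the fingers measure 114 mm over their backs; the gripper's body (76 mm by 85 mm) begins 54 mm behind the grasp point. The pads swing forward as they close: fully open they stand 13 mm farther back than shut.
Start: joints at [-1.258, 0.13, 1.488, -0, 1.523, -0.085], TCP at [0.232, -0.553, 0.25] pointing down, gripper open.
Joint ranges: [-2.96, 2.96], [-0.89, 2.26], [0.02, 2.5], [-1.34, 4.48], [0, 2.73], [-2.66, 2.66]. Speed limits (rad/s): [2.39, 2.39, 2.79, 3.14, 3.14, 3.14].

### API

Orientations are given as a rotation vector (axis times angle).
In Python, from cell import arm gives the robot as it stands.
- The arm moves only by the tool move_arm, never from a script. Its argument "moves" is a list of rows, each a list of 4 numbers: the shift along the tool's x, y, z in m, then the turn about the tool's z in degrees. A call has 1 to 12 rows; each row is the pose to reach, as a shift and turn from the pose commanded when the call began, along the tool's axes at that moment; what a row does not reach only later rows make up. A row lasts 1/12 s, in which the tool goes at most 41.7 mm and 7.16 degrees, less where a joint would pass 70% of its speed; a pose out of reach is approached as far as the arm can. A call with a gripper value outside its range is refused whole. "fingers" is the opening, from 0 (shut) to 1 (fully open), set as the call begins (left out, the last holds). The fingers move at their own pace and stop on an object; "newtons" is the grip in N (left out, the last holds). Time passes only in rows, so rows that repeat a pose let the fingers close. It gives the time, the measured TCP pose, the force, the opening and the grip force at its end, in the units of the state.
- arm.get_obs(): the state, without advancing time (a new reading comes with each control period).
- arm.camera(name): name is "side" or "top"; returns the picture (384x512x3 uint8, red, green, blue); there is no depth.
- arm.get_calibration(name): a dict with "fx", "fy", "cx", "cy" (pixels), "world_from_camera" (4x4, takes a point from camera to world coordinates). Camera axes: x right, y up, looking along -z (the intrinsics and any distortion apply to the point x, -y, -z); pixel columns grow to the right and rows downward; lengths in m; the calibration is good to about 2 mm. A picture is of the moment at which its call begins. get_calibration takes no time and is no camera call.
- arm.sign_off(): hands the job in; it is judged then, once.
The state is a dict: "clock": time; "q": joint angles; "joint_vel": joint speeds; "effort": joint torques, N m; "eef_pos": TCP position; "tool_rot": TCP orientation; "ft_force": force on the tool from outside, world axes, zero at the start; "wrist_torque": the same for the moment, N m; "opening": finger opening in m; "grip_force": force on a finger pad.
Only numpy, scipy, OpenCV 4.12 (cv2) and the standard library are available. Lean on these libraries where they do the work, as an engineer would, in place of code of your own. Each camera call takes 0.05 s, during which the arm holds its last target. There are 200 camera calls.

## Working session

There is one attempt and no reset: what is moved stays moved. The work goes in short steps, Python scripts to look and compute and a tool call to move; the robot and the scene stay as the last step left them, time stands still between calls to the robot, and variables do not carry over. Pictures are saved under pics/ and viewed, at most 14 in all, crops included, and the job is handed in when it is done.

Besides the shell and the picture viewer there is one more tool, called after "Request:" as a command line: name --pt "numbers of a row" for each row, then --argument value for the rest. move_arm: Moves the arm, as the interface text tells. Its arguments: {"type":"object","properties":{"moves":{"type":"array","items":{"type":"array","items":{"type":"number"}}},"fingers":{"type":"number"},"newtons":{"type":"number"}},"required":["moves"]}

```bash
mkdir -p pics; ls; cat > h.py <<'E'
import numpy as np, cv2
from cell import arm
from scipy.spatial.transform import Rotation as R
def snap(n,f):
    im=arm.camera(n); cv2.imwrite('pics/'+f,cv2.cvtColor(im,cv2.COLOR_RGB2BGR)); return im
def ray(n,u,v):
    c=arm.get_calibration(n); T=np.array(c['world_from_camera'])
    d=np.array([(u-c['cx'])/c['fx'],-(v-c['cy'])/c['fy'],-1.])
    return T[:3,3],T[:3,:3]@d
def onz(n,u,v,z):
    o,d=ray(n,u,v); return o+d*(z-o[2])/d[2]
def proj(n,p):
    c=arm.get_calibration(n); T=np.array(c['world_from_camera'])
    q=T[:3,:3].T@(np.array(p)-T[:3,3]); return c['cx']+c['fx']*q[0]/-q[2], c['cy']+c['fy']*q[1]/q[2]
E
python3 - <<'E'
from h import *
for n in('top','side'):
    snap(n,n+'0.png'); c=arm.get_calibration(n); print({k:(np.round(v,3).tolist()) for k,v in c.items()})
o=arm.get_obs(); print(o['eef_pos'],R.from_rotvec(o['tool_rot']).as_matrix().round(3).tolist(),o['clock'])
E
```

```text
pics
{'fx': 398.103, 'fy': 398.103, 'cx': 252.742, 'cy': 194.979, 'world_from_camera': [[-0.009, 0.992, -0.126, 0.407], [-1.0, -0.006, 0.026, -0.039], [0.026, 0.126, 0.992, 1.182], [0.0, 0.0, 0.0, 1.0]]}
{'fx': 356.563, 'fy': 356.563, 'cx': 254.213, 'cy': 192.144, 'world_from_camera': [[0.996, 0.037, -0.085, 0.473], [-0.092, 0.518, -0.85, -0.81], [0.012, 0.855, 0.519, 0.52], [0.0, 0.0, 0.0, 1.0]]}
[ 0.23231246 -0.55268921  0.24934783] [[0.922, 0.387, -0.0], [0.387, -0.922, 0.002], [0.0, -0.002, -1.0]] 0.1
```

View pics/top0.png

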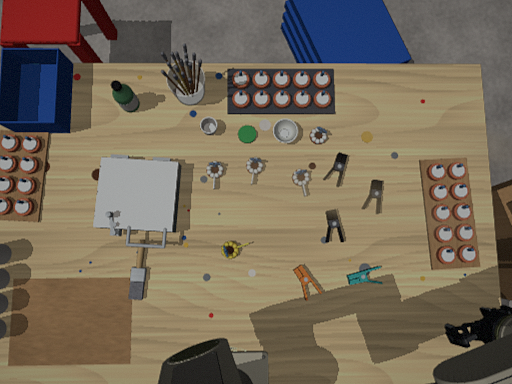

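View pics/side0.png

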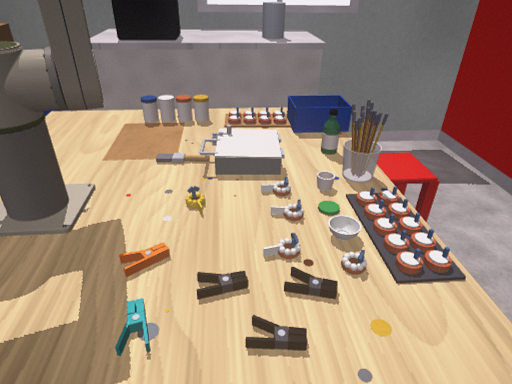

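The top view shows three shells with tabs at (215,170), (255,166) and (301,178), and the tabless sample at (318,135). The black clips are at (340,167), (375,192) and (335,225). Look-alikes to leave alone: the sample at (318,135), the yellow shell at (232,249), the orange clip at (307,281), the turquoise clip at (365,276), and the trays of ornaments. The box is at (138,195), its bar at (146,244) and the hasp knob at (112,216). Next, a close crop to check these choices.

```bash
python3 - <<'E'
import cv2
im=cv2.imread('pics/top0.png')
cv2.imwrite('pics/c1.png',cv2.resize(im[120:270,195:395],None,fx=4,fy=4,interpolation=cv2.INTER_CUBIC))
a=cv2.resize(im[150:255,85:195],None,fx=5,fy=5,interpolation=cv2.INTER_CUBIC); cv2.imwrite('pics/c2.png',a)
E
```

```text
(no output)
```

View pics/c1.png

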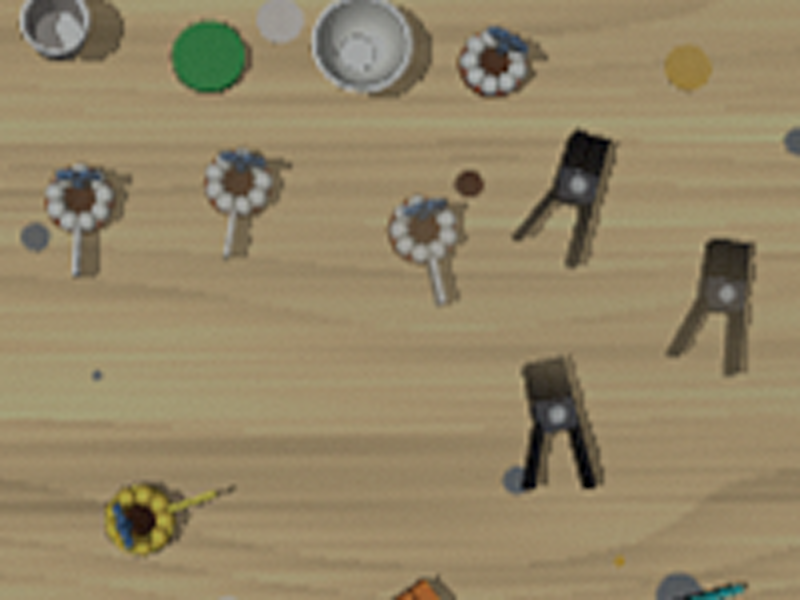

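View pics/c2.png

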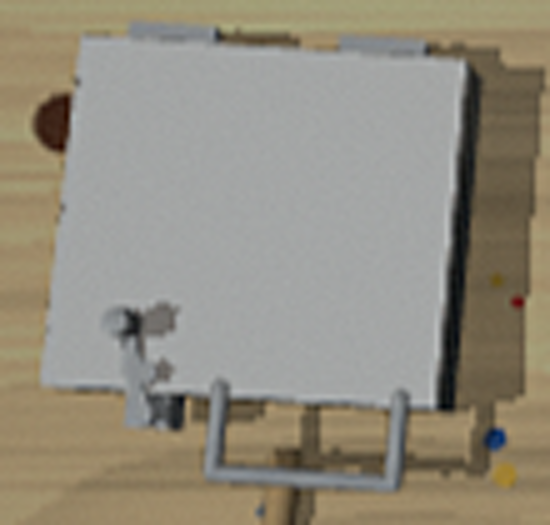

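The crop confirms three white shells with grey tabs pointing down-image at crop (80,200), (238,183) and (422,230). The sample at (493,62) has no tab, the yellow look-alike is at (140,518), and the black clips have their pivots at (579,185), (727,293) and (557,413). In the box crop the hasp knob is at (120,320), the pivot at about (150,410), and the bar runs from (212,478) to (398,487). Next I measure these.

```bash
python3 - <<'E'
from h import *
np.set_printoptions(precision=4,suppress=True)
f=lambda s,ox,oy,x,y:(ox+(x+.5)/s-.5, oy+(y+.5)/s-.5)
A=lambda x,y,z:onz('top',*f(4,195,120,x,y),z)
B=lambda x,y,z:onz('top',*f(5,85,150,x,y),z)
for d,t in(((80,200),(78,272)),((238,183),(230,256)),((423,230),(442,302))):
    a=A(*d,.014);b=A(*t,.024); v=b-a; print('shell',a[:2],'end',b[:2],np.hypot(*v[:2]),'xaxis deg',np.degrees(np.arctan2(-v[1],-v[0])))
for p,j in(((579,185),(593,136)),((727,293),(732,240)),((557,413),(546,360))):
    a=A(*p,.022);b=A(*j,.022);v=b-a;print('clip',a[:2],np.hypot(*v[:2]),np.degrees(np.arctan2(v[1],v[0])))
for nm,x,y,z in(('barL',212,478,.059),('barR',398,487,.059),('knobtop',120,320,.09),('RL',82,38,.06),('RR',468,60,.06),('FL',44,385,.06),('FR',438,408,.06),('piv',150,412,.066)):
    print(nm,B(x,y,z))
im=cv2.imread('pics/top0.png'); hsv=cv2.cvtColor(im,cv2.COLOR_BGR2HSV)
m=(hsv[...,2]<75).astype(np.uint8); m[:140]=0;m[250:]=0;m[:,:310]=0;m[:,395:]=0
n,l,s,c=cv2.connectedComponentsWithStats(m)
for i in range(1,n):
    if s[i,4]>60: print(s[i],c[i])
side=cv2.imread('pics/side0.png'); cv2.imwrite('pics/c3.png',cv2.resize(side[170:360,180:380],None,fx=3.1,fy=3.1,interpolation=cv2.INTER_CUBIC))
E
```

```text
shell [0.6312 0.0422] end [0.5756 0.0428] 0.05557816865865825 xaxis deg -0.6298850372636642
shell [ 0.6436 -0.0756] end [ 0.5869 -0.0688] 0.05708210071271354 xaxis deg -6.765488211328879
shell [ 0.6074 -0.2133] end [ 0.5519 -0.2246] 0.05662229622685722 xaxis deg 11.448740431163948
clip [ 0.6395 -0.3297] 0.03914985942590146 -17.724227295697695
clip [ 0.5576 -0.4371] 0.0401669132909426 -8.136768632579738
clip [ 0.4697 -0.3073] 0.039559423510228946 9.85438404563191
barL [0.4102 0.2813 0.059 ]
barR [0.4043 0.1784 0.059 ]
knobtop [0.496  0.3248 0.09  ]
RL [0.6597 0.3621 0.06  ]
RR [0.6461 0.1429 0.06  ]
FL [0.4625 0.3755 0.06  ]
FR [0.4479 0.1568 0.06  ]
piv [0.4468 0.3145 0.066 ]
[324 153  24  33 221] [338.6878 165.4208]
[368 180  15  19 120] [375.5583 186.1   ]
[325 211  19  32 246] [332.939  225.6829]
```

View pics/c3.png

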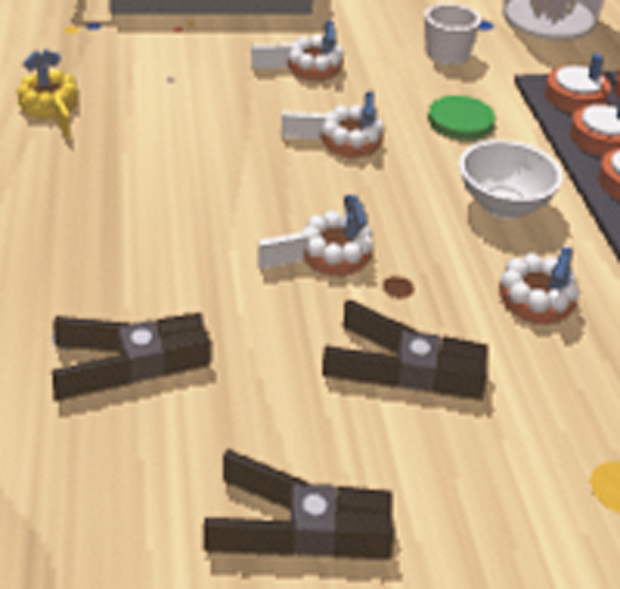

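Everything is consistent with the stated sizes: tabs measure 56–57 mm, clip jaws 39–40 mm, and the lid 219×198 mm at yaw −3.8° and centre (.554,.259). The knob is 50 mm from the pivot, so the hasp is at about 0.22 rad. Now the planning helper for the hasp moves.

```bash
cat >> h.py <<'E'
def pose():
    o=arm.get_obs(); M=R.from_rotvec(o['tool_rot']).as_matrix()
    return np.r_[o['eef_pos'],np.degrees(np.arctan2(M[1,0],M[0,0]))]
def shift(p,q):
    """row from pose p to pose q (x,y,z,yaw deg), tool down"""
    c,s=np.cos(np.radians(p[3])),np.sin(np.radians(p[3])); d=np.array(q[:3])-p[:3]
    return np.round([c*d[0]+s*d[1],s*d[0]-c*d[1],-d[2],-((q[3]-p[3]+180)%360-180)],4)
def rows(r): return int(np.ceil(max(np.linalg.norm(r[:3])/.0417,abs(r[3])/7.16)))+1
def plan(wps,p=None):
    p=pose() if p is None else np.array(p,float)
    for q in wps:
        r=shift(p,q); print(r.tolist(),'rows',rows(r)); p=np.array(q,float)
def arc(qs,p):
    for q in qs: print(shift(p,q).tolist())
BY=np.radians(-3.8); BO=np.array([.554,.2594])
def box(x,y,z):
    c,s=np.cos(BY),np.sin(BY); return np.array([BO[0]+c*x-s*y,BO[1]+s*x+c*y,z])
E
python3 - <<'E'
from h import *
P=box(-.112,.05,0); kn=lambda a,z:[P[0]+.05*np.cos(np.radians(a)-0),P[1]+.05*np.sin(np.radians(a)),z,a]
print(pose())
plan([kn(9,.2),kn(9,.095)])
arc([kn(a,.095) for a in np.linspace(9,78,12)],kn(9,.095))
plan([kn(78,.2)],kn(78,.095))
E
```

```text
[ 0.23231246 -0.55268921  0.24934783 22.79367887]
[0.582, -0.707, 0.0493, 13.7937] rows 23
[0.0, 0.0, 0.105, -0.0] rows 4
[0.0, 0.0, -0.0, -0.0]
[-0.0003, -0.0055, -0.0, -6.2727]
[-0.0012, -0.0109, -0.0, -12.5455]
[-0.0027, -0.0161, -0.0, -18.8182]
[-0.0047, -0.0212, -0.0, -25.0909]
[-0.0073, -0.026, -0.0, -31.3636]
[-0.0104, -0.0305, -0.0, -37.6364]
[-0.014, -0.0347, -0.0, -43.9091]
[-0.018, -0.0384, -0.0, -50.1818]
[-0.0224, -0.0417, -0.0, -56.4545]
[-0.0271, -0.0444, -0.0, -62.7273]
[-0.0321, -0.0467, -0.0, -69.0]
[0.0, 0.0, -0.105, -0.0] rows 4
```

Request:
move_arm --pt "0.29 -0.35 0 0" --pt "0.29 -0.35 0 0" --pt "0.29 -0.35 0 0" --pt "0.29 -0.35 0 0" --pt "0.29 -0.35 0 0" --pt "0.29 -0.35 0 0" --pt "0.29 -0.35 0 0" --pt "0.29 -0.35 0 0" --pt "0.29 -0.35 0 0" --pt "0.29 -0.35 0 0" --pt "0.29 -0.35 0 0" --pt "0.29 -0.35 0 0" --fingers 0.5 --newtons 25

```text
clock: 1.1
eef_pos: [0.3654, -0.1122, 0.2502]
tool_rot: [-3.075, -0.631, -0.002]
ft_force: [0.2, -0.1, -0.2]
opening: 0.0427
grip_force: 0.0
```

Request:
move_arm --pt "0.292 -0.357 0.05 13.8" --pt "0.292 -0.357 0.05 13.8" --pt "0.292 -0.357 0.05 13.8" --pt "0.292 -0.357 0.05 13.8" --pt "0.292 -0.357 0.05 13.8" --pt "0.292 -0.357 0.05 13.8" --pt "0.292 -0.357 0.05 13.8" --pt "0.292 -0.357 0.05 13.8" --pt "0.292 -0.357 0.05 13.8" --pt "0.292 -0.357 0.05 13.8" --pt "0.292 -0.357 0.05 13.8" --pt "0.292 -0.357 0.05 13.8"

```text
clock: 2.1
eef_pos: [0.4952, 0.3273, 0.1988]
tool_rot: [-3.131, -0.249, 0.002]
ft_force: [1.1, 0.6, 0.3]
opening: 0.0429
grip_force: 0.0
```

Request:
move_arm --pt "0 0 0.1 0" --pt "0 0 0.1 0" --pt "0 0 0.1 0" --pt "0 0 0.1 0" --pt "0 0 0.1 0"

```text
clock: 2.52
eef_pos: [0.4943, 0.3231, 0.0989]
tool_rot: [3.13, 0.246, -0.005]
ft_force: [0.7, 0.5, 0.7]
opening: 0.043
grip_force: 0.0
```

Request:
move_arm --pt "0 0 0.003 0" --pt "0 0 0.003 0" --pt "0 0 0.003 0" --pt "0 0 0.003 0" --pt "0 0 0.003 0" --pt "0 0 0.003 0" --fingers 0 --newtons 20

```text
clock: 3.02
eef_pos: [0.4968, 0.3247, 0.0995]
tool_rot: [-3.131, -0.246, -0.006]
ft_force: [1.8, -1.6, 5.7]
opening: 0.0148
grip_force: 20.7
```

Request:
move_arm --pt "0 -0.0055 0 -6.3" --pt "-0.0012 -0.011 0 -12.5" --pt "-0.0027 -0.016 0 -18.8" --pt "-0.0047 -0.021 0 -25" --pt "-0.0073 -0.026 0 -31.4" --pt "-0.0104 -0.0305 0 -37.6" --pt "-0.014 -0.0347 0 -44" --pt "-0.018 -0.0384 0 -50" --pt "-0.0224 -0.0417 0 -56.5" --pt "-0.027 -0.0444 0 -62.7" --pt "-0.032 -0.0467 0 -69" --pt "-0.032 -0.0467 0 -69"

```text
clock: 4.02
eef_pos: [0.4572, 0.3673, 0.0997]
tool_rot: [-2.434, -1.986, -0.009]
ft_force: [2.7, 5.9, 4.2]
opening: 0.0147
grip_force: 20.5
```

```bash
python3 - <<'E'
from h import *
p=pose();P=box(-.112,.05,0);d=p[:2]-P[:2];print(p,np.hypot(*d),'hasp',np.arctan2(d[1],d[0])-BY)
E
```

```text
[ 0.45715293  0.36734165  0.09966128 78.43210104] 0.05193922038469202 hasp 1.4120195545513847
```

```bash
python3 - <<'E'
from h import *
def bar(t,dz=.003): 
    t=t+.0165; x,y,z=box(.1-.242*np.cos(t),-.039,.055+.242*np.sin(t)+dz); return [x,y,z,86.2]
p=pose(); u=p.copy(); u[2]=.2
b0=bar(0); b0[0]-=.001
plan([u,b0[:2]+[.2,86.2],b0]); ts=np.linspace(0,1.65,24)[1:]
print('A');arc([bar(t) for t in ts[:12]],bar(0));print('B');arc([bar(t) for t in ts[12:]],bar(ts[11])); print(bar(1.65))
E
```

```text
[0.0, 0.0, -0.1003, -0.0] rows 4
[-0.1444, -0.0198, -0.0, -7.7679] rows 5
[0.0, 0.0, 0.138, -0.0] rows 5
A
[0.0, 0.0009, -0.0173, -0.0]
[0.0, 0.0031, -0.0346, -0.0]
[0.0, 0.0064, -0.0516, -0.0]
[0.0, 0.011, -0.0683, -0.0]
[0.0, 0.0168, -0.0847, -0.0]
[0.0, 0.0237, -0.1006, -0.0]
[0.0, 0.0318, -0.116, -0.0]
[0.0, 0.0409, -0.1307, -0.0]
[-0.0, 0.0511, -0.1448, -0.0]
[0.0, 0.0623, -0.1581, -0.0]
[-0.0, 0.0743, -0.1706, -0.0]
[0.0, 0.0873, -0.1821, -0.0]
B
[-0.0, 0.0137, -0.0106, -0.0]
[-0.0, 0.0282, -0.0202, -0.0]
[-0.0, 0.0433, -0.0287, -0.0]
[0.0, 0.059, -0.0362, -0.0]
[-0.0, 0.0752, -0.0425, -0.0]
[0.0, 0.0918, -0.0476, -0.0]
[-0.0, 0.1087, -0.0515, -0.0]
[0.0, 0.1258, -0.0542, -0.0]
[-0.0, 0.1431, -0.0556, -0.0]
[-0.0, 0.1605, -0.0558, -0.0]
[-0.0, 0.1778, -0.0548, -0.0]
[np.float64(0.6742695739543608), np.float64(0.21232577205182693), np.float64(0.29889258328000246), 86.2]
```

Request:
move_arm --pt "0 0 0 0" --pt "0 0 -0.1 0" --pt "0 0 -0.1 0" --pt "0 0 -0.1 0" --pt "0 0 -0.1 0" --pt "0 0 -0.1 0" --fingers 0.4

```text
clock: 4.52
eef_pos: [0.4569, 0.3655, 0.1991]
tool_rot: [2.442, 1.976, 0.004]
ft_force: [0.3, -1.0, -1.3]
opening: 0.0341
grip_force: 0.0
```

Request:
move_arm --pt "-0.1444 -0.02 0 -7.8" --pt "-0.1444 -0.02 0 -7.8" --pt "-0.1444 -0.02 0 -7.8" --pt "-0.1444 -0.02 0 -7.8" --pt "-0.1444 -0.02 0 -7.8" --pt "-0.1444 -0.02 0 -7.8" --pt "-0.1444 -0.02 0 -7.8"

```text
clock: 5.1
eef_pos: [0.4063, 0.2283, 0.1964]
tool_rot: [-2.302, -2.137, 0.002]
ft_force: [-0.1, 0.6, -0.2]
opening: 0.034
grip_force: 0.0
```

```bash
python3 - <<'E'
from h import *
print(pose()); snap('top','t1.png'); s=snap('side','s1.png'); plan([[.4085,.2299,.062,86.2]])
a=cv2.imread('pics/t1.png')[150:270,60:220];b=cv2.imread('pics/s1.png')[90:190,130:290]
cv2.imwrite('pics/c4.png',np.hstack([cv2.resize(a,(400,300),interpolation=2),cv2.resize(b,(400,300),interpolation=2)]))
E
```

```text
[ 0.40633937  0.22825498  0.19641542 85.74371068]
[0.0012, 0.0018, 0.1348, -0.3777] rows 5
```

View pics/c4.png

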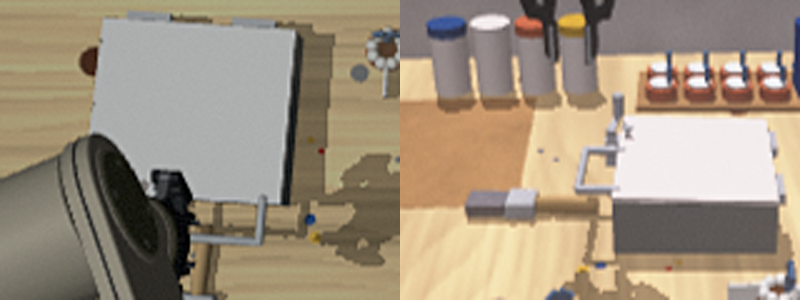

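The side view shows the hasp swung clear of the lid, knob at crop (617,103), and the bar free. Now grip the bar.

Request:
move_arm --pt "0.001 0.002 0.06 0" --pt "0.001 0.002 0.13 0" --pt "0.001 0.002 0.134 0" --pt "0.001 0.002 0.134 0" --pt "0.001 0.002 0.134 0" --pt "0.001 0.002 0.134 0"

```text
clock: 5.7
eef_pos: [0.409, 0.2296, 0.0641]
tool_rot: [-2.301, -2.139, 0.001]
ft_force: [0.9, -0.6, 1.2]
opening: 0.0342
grip_force: 0.0
```

Request:
move_arm --pt "0 0 0 0" --pt "0 0 0 0" --pt "0 0 0 0" --pt "0 0 0 0" --pt "0 0 0 0" --pt "0 0 0 0" --fingers 0 --newtons 50

```text
clock: 6.2
eef_pos: [0.4105, 0.2301, 0.065]
tool_rot: [2.301, 2.138, 0.007]
ft_force: [4.0, 4.8, 1.9]
opening: 0.0082
grip_force: 48.7
```

Request:
move_arm --pt "0 0.0009 -0.0173 0" --pt "0 0.003 -0.0346 0" --pt "0 0.0064 -0.0516 0" --pt "0 0.011 -0.068 0" --pt "0 0.0168 -0.085 0" --pt "0 0.0237 -0.1 0" --pt "0 0.0318 -0.116 0" --pt "0 0.041 -0.131 0" --pt "0 0.051 -0.145 0" --pt "0 0.0623 -0.158 0" --pt "0 0.0743 -0.1706 0" --pt "0 0.0873 -0.182 0"

```text
clock: 7.2
eef_pos: [0.4952, 0.2234, 0.2454]
tool_rot: [-2.299, -2.137, 0.001]
ft_force: [-3.5, 6.7, -1.4]
opening: 0.008
grip_force: 49.0
```

Request:
move_arm --pt "0 0.0137 -0.0106 0" --pt "0 0.0282 -0.02 0" --pt "0 0.0433 -0.0287 0" --pt "0 0.059 -0.036 0" --pt "0 0.075 -0.0425 0" --pt "0 0.092 -0.0476 0" --pt "0 0.1087 -0.0515 0" --pt "0 0.126 -0.054 0" --pt "0 0.143 -0.0556 0" --pt "0 0.16 -0.0558 0" --pt "0 0.178 -0.055 0" --pt "0 0.178 -0.055 0"

```text
clock: 8.2
eef_pos: [0.6758, 0.2103, 0.3017]
tool_rot: [2.301, 2.138, 0.007]
ft_force: [3.2, 6.0, 6.2]
opening: 0.0077
grip_force: 52.5
```

```bash
python3 - <<'E'
from h import *
p=pose(); print(p); h=box(.1,-.039,.055); c=np.array([np.cos(BY),np.sin(BY)])
d=p[:3]-h; print(np.hypot(d[:2]@c,d[2]), np.arctan2(d[2],-(d[:2]@c)))
E
```

```text
[ 0.67576459  0.21025709  0.30173116 85.79577348]
0.24796979036800915 1.6707886626240178
```

Request:
move_arm --pt "0 0 0 0" --pt "0 0 0 0" --pt "0 0 -0.03 0" --pt "0 0 -0.06 0" --pt "0 0 -0.06 0" --pt "0 0 -0.06 0" --fingers 0.4

```text
clock: 8.7
eef_pos: [0.6737, 0.2094, 0.3637]
tool_rot: [2.3, 2.136, 0.006]
ft_force: [0.9, -0.6, 0.0]
opening: 0.0343
grip_force: 0.0
```

```bash
cat >> h.py <<'E'
def loc(o,yaw,x,y,z,turn=0):
    c,s=np.cos(np.radians(yaw)),np.sin(np.radians(yaw)); return [o[0]+c*x-s*y,o[1]+s*x+c*y,z,yaw+turn]
def changed(n,a,f):
    im=snap(n,f); d=cv2.absdiff(cv2.imread('pics/'+f),cv2.imread('pics/'+a)).max(2)
    m=cv2.morphologyEx((d>40).astype(np.uint8),cv2.MORPH_OPEN,np.ones((3,3)))
    n_,l,s,c=cv2.connectedComponentsWithStats(m)
    for i in range(1,n_):
        if s[i,4]>12: print(s[i].tolist())
E
python3 - <<'E'
from h import *
p=pose(); print(p)
changed('top','top0.png','t2.png')
g=loc((.4697,-.3073),9.85,-.045,.007,.2); g2=g[:2]+[.026,g[3]]
print(g);plan([g,g2])
E
```

```text
[ 0.67373147  0.20943791  0.36367044 85.77916595]
[0, 0, 236, 384, 19545]
[73, 60, 4, 6, 20]
[120, 93, 6, 9, 45]
[0, 97, 15, 32, 210]
[38, 113, 5, 10, 39]
[286, 124, 11, 15, 115]
[142, 128, 10, 3, 30]
[4, 130, 7, 9, 51]
[0, 130, 48, 87, 1959]
[78, 130, 24, 25, 260]
[0, 132, 3, 10, 24]
[44, 150, 14, 34, 246]
[31, 221, 11, 7, 55]
[164, 231, 20, 15, 118]
[122, 235, 7, 4, 28]
[157, 240, 5, 6, 28]
[73, 260, 7, 3, 21]
[361, 266, 151, 118, 11173]
[131, 268, 14, 13, 170]
[42, 277, 95, 89, 7387]
[249, 303, 31, 28, 378]
[158, 375, 6, 9, 41]
[np.float64(0.4241658600094658), np.float64(-0.30810130850640416), 0.2, 9.85]
[-0.5344, -0.2104, 0.1613, 75.9321] rows 16
[0.0, 0.0, 0.174, -0.0] rows 6
```

Request:
move_arm --pt "-0.267 -0.105 0.08 0" --pt "-0.267 -0.105 0.08 0" --pt "-0.267 -0.105 0.08 0" --pt "-0.267 -0.105 0.08 0" --pt "-0.267 -0.105 0.08 0" --pt "-0.267 -0.105 0.08 0" --pt "-0.267 -0.105 0.08 0" --pt "-0.267 -0.105 0.08 0" --fingers 0.9

```text
clock: 9.42
eef_pos: [0.5444, -0.0537, 0.2758]
tool_rot: [-2.303, -2.131, 0.01]
ft_force: [-0.6, 0.3, -0.7]
opening: 0.0766
grip_force: 0.0
```

Request:
move_arm --pt "-0.267 -0.105 0.081 76" --pt "-0.267 -0.105 0.081 76" --pt "-0.267 -0.105 0.081 76" --pt "-0.267 -0.105 0.081 76" --pt "-0.267 -0.105 0.081 76" --pt "-0.267 -0.105 0.081 76" --pt "-0.267 -0.105 0.081 76" --pt "-0.267 -0.105 0.081 76" --pt "-0.267 -0.105 0.081 76" --pt "-0.267 -0.105 0.081 76" --pt "-0.267 -0.105 0.081 76" --pt "-0.267 -0.105 0.081 76"

```text
clock: 10.42
eef_pos: [0.4236, -0.3069, 0.1976]
tool_rot: [-3.129, -0.261, 0.003]
ft_force: [-1.1, 0.4, -0.4]
opening: 0.0769
grip_force: 0.0
```

```bash
python3 - <<'E'
from h import *
p=pose(); print(p)
g=loc((.4697,-.3073),9.85,-.045,.007,.026); plan([g])
E
```

```text
[ 0.4235931  -0.30694293  0.19760686  9.55418119]
[0.0004, 0.0012, 0.1716, -0.2958] rows 6
```

Request:
move_arm --pt "0 0.001 0.1 0" --pt "0 0.001 0.15 0" --pt "0 0.001 0.171 0" --pt "0 0.001 0.171 0" --pt "0 0.001 0.171 0" --pt "0 0.001 0.171 0" --pt "0 0.001 0.171 0"

```text
clock: 11.0
eef_pos: [0.4251, -0.3087, 0.0293]
tool_rot: [3.13, 0.271, 0.0]
ft_force: [0.4, -0.7, 0.6]
opening: 0.0769
grip_force: 0.0
```

Request:
move_arm --pt "0 0 0 0" --pt "0 0 0 0" --pt "0 0 0 0" --pt "0 0 0 0" --pt "0 0 0 0" --pt "0 0 0 0" --pt "0 0 0 0" --pt "0 0 0 0" --fingers 0 --newtons 25

```text
clock: 11.67
eef_pos: [0.4269, -0.3108, 0.0318]
tool_rot: [3.125, 0.268, 0.006]
ft_force: [-1.6, -0.3, 8.7]
opening: 0.0277
grip_force: 23.5
```

```bash
python3 - <<'E'
from h import *
p=pose(); print(p)
T=loc((.6074,-.2133),11.4,-.047,0,0) # tab pt
S=(T[0],T[1])
# tcp in clip: (-.045,-.001); tab wanted at clip (x,+.003)
def tcp(tx,ty,z): return loc(S,11.4,-tx-.045,-ty-.001,z)
plan([[p[0],p[1],.06,p[3]],tcp(.075,.003,.06),tcp(.075,.003,p[2]),tcp(.029,.003,p[2])])
E
```

```text
[ 0.42686595 -0.31080848  0.03180894  9.79879661]
[0.0, 0.0, -0.0282, -0.0] rows 2
[0.0277, -0.0567, -0.0, -1.6012] rows 3
[0.0, 0.0, 0.0282, -0.0] rows 2
[0.046, 0.0, -0.0, -0.0] rows 3
```

Request:
move_arm --pt "0 0 -0.015 0" --pt "0 0 -0.028 0" --pt "0.028 -0.057 -0.028 -1.6" --pt "0.028 -0.057 -0.028 -1.6" --pt "0.028 -0.057 -0.028 -1.6" --pt "0.028 -0.057 -0.028 -1.6" --pt "0.028 -0.057 -0.028 -1.6"

```text
clock: 12.25
eef_pos: [0.4434, -0.2483, 0.0575]
tool_rot: [3.124, 0.313, 0.002]
ft_force: [0.2, -0.3, -0.7]
opening: 0.0268
grip_force: 26.5
```

```bash
python3 - <<'E'
from h import *
print(pose()); snap('top','t3.png'); snap('side','s3.png')
a=cv2.imread('pics/t3.png')[160:280,260:380];b=cv2.imread('pics/s3.png')[210:330,180:340]
cv2.imwrite('pics/c5.png',np.hstack([cv2.resize(a,(400,400),interpolation=2),cv2.resize(b,(400,300),interpolation=2)] if 0 else [cv2.resize(a,(360,360),interpolation=2),cv2.resize(cv2.imread('pics/s3.png')[210:330,200:340],(420,360),interpolation=2)]))
E
```

```text
[ 0.44336374 -0.2482808   0.05745883 11.43984278]
```

View pics/c5.png

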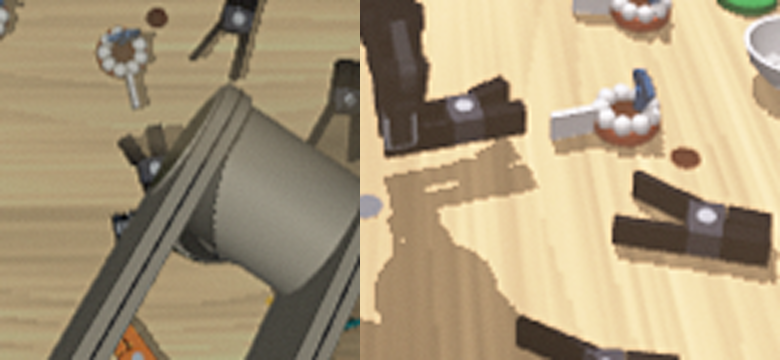

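The clip is held level with its jaws open towards the tab. Pivot is at top (310.5,216.6) and side (234.6,244.6). Next I triangulate it and check it against the tab.

```bash
cat >> h.py <<'E'
def tri(t,s):
    (o1,d1),(o2,d2)=ray('top',*t),ray('side',*s); d1=d1/np.linalg.norm(d1);d2=d2/np.linalg.norm(d2)
    A=np.stack([d1,-d2],1); k=np.linalg.lstsq(A,o2-o1,rcond=None)[0]; a,b=o1+k[0]*d1,o2+k[1]*d2
    return (a+b)/2,np.linalg.norm(a-b)
def inv(o,yaw,p):
    c,s=np.cos(np.radians(yaw)),np.sin(np.radians(yaw)); d=np.array(p[:2])-np.array(o[:2]); return np.array([c*d[0]+s*d[1],-s*d[0]+c*d[1]])
E
python3 - <<'E'
from h import *
p=pose(); pv,e=tri((310.4,216.4),(234.6,244.6)); print(p,pv,e,'pivot in tool frame',inv(p,p[3],pv))
print('top only',onz('top',310.4,216.4,.048),inv(p,p[3],onz('top',310.4,216.4,.048)))
# tab end at top, side crop (552,123)upper-left corner
e1=onz('side',200+(552-360)/3,210+113/3,.024); print('tab end side',e1)
e2=loc((.6074,-.2133),11.4,-.058,0,.024); print(e2, proj('side',e2[:3]))
E
```

```text
[ 0.44293952 -0.24858669  0.05695501 11.36446877] [ 0.48932501 -0.2350809   0.04348838] 0.0032769775078311156 pivot in tool frame [0.04813734 0.00410075]
top only [ 0.48736139 -0.23432614  0.048     ] [0.04636094 0.00522765]
tab end side [ 0.55374829 -0.22634551  0.024     ]
[np.float64(0.5505442718719402), np.float64(-0.2247641257419893), 0.024, 11.4] (np.float64(262.42543983038587), np.float64(247.26066507648216))
```

```bash
python3 - <<'E'
from h import *
p=pose(); S=loc((.6083,-.2142),11.4,-.047,0,0)
print(S,inv(p,p[3],S))
plan([loc(S,11.4,-.076-.04,-.0055,.0575),loc(S,11.4,-.076-.04,-.0055,.0325),loc(S,11.4,-.076,-.0055,.0325)])
E
```

```text
[np.float64(0.562227254792779), np.float64(-0.22348989499781893), 0, 11.4] [0.12189423 0.00109916]
[0.0059, 0.0045, -0.0005, -0.0355] rows 2
[0.0, 0.0, 0.025, -0.0] rows 2
[0.04, 0.0, -0.0, -0.0] rows 2
```

Request:
move_arm --pt "0.006 0.0045 0 0" --pt "0.006 0.0045 0 0" --pt "0.006 0.0045 0.015 0" --pt "0.006 0.0045 0.025 0" --pt "0.006 0.0045 0.025 0" --pt "0.006 0.0045 0.025 0"

```text
clock: 12.85
eef_pos: [0.4491, -0.251, 0.0306]
tool_rot: [-3.125, -0.311, 0.002]
ft_force: [0.7, -0.2, -0.7]
opening: 0.0266
grip_force: 28.3
```

Request:
move_arm --pt "0.008 0 0 0" --pt "0.016 0 0 0" --pt "0.024 0 0 0" --pt "0.032 0 0 0" --pt "0.04 0 0 0" --pt "0.04 0 0 0" --pt "0.04 0 0 0"

```text
clock: 13.43
eef_pos: [0.4893, -0.2427, 0.0313]
tool_rot: [3.126, 0.313, -0.0]
ft_force: [0.1, -0.5, -0.1]
opening: 0.0268
grip_force: 28.3
```

```bash
python3 - <<'E'
from h import *
print(pose()); snap('top','t4.png'); snap('side','s4.png')
cv2.imwrite('pics/c6.png',np.hstack([cv2.resize(cv2.imread('pics/t4.png')[160:240,280:340],(390,520),interpolation=2),cv2.resize(cv2.imread('pics/s4.png')[220:290,230:310],(400,350),interpolation=2)]+[] ) if 0 else np.hstack([cv2.resize(cv2.imread('pics/t4.png')[165:235,270:340],(390,390),interpolation=2),cv2.resize(cv2.imread('pics/s4.png')[220:290,235:305],(390,390),interpolation=2)]))
E
```

```text
[ 0.48925223 -0.24273913  0.03127347 11.45019084]
```

View pics/c6.png

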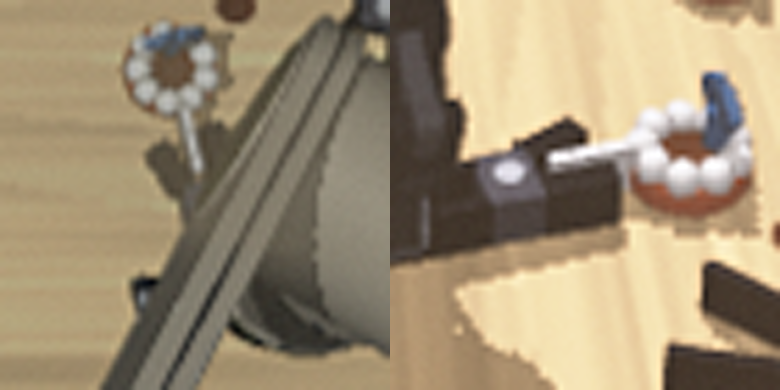

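The tab lies between the jaws beside the fixed one, its end about 17 mm ahead of the pivot (18 wanted). Release, then re-grip on the jaws.

Request:
move_arm --pt "0 0 0 0" --pt "0 0 0 0" --pt "0 0 0 0" --pt "0 0 0 0" --pt "0 0 0 0" --pt "0 0 -0.04 0" --pt "0 0 -0.06 0" --pt "0 0 -0.06 0" --pt "0 0 -0.06 0" --fingers 0.85

```text
clock: 14.28
eef_pos: [0.49, -0.2438, 0.0932]
tool_rot: [3.124, 0.311, 0.005]
ft_force: [-0.3, 0.4, -1.0]
opening: 0.0726
grip_force: 0.0
```

Request:
move_arm --pt "0.066 -0.002 0 0" --pt "0.066 -0.002 0 0" --pt "0.066 -0.002 0 0" --pt "0.066 -0.002 0.03 0" --pt "0.066 -0.002 0.06 0" --pt "0.066 -0.002 0.063 0" --pt "0.066 -0.002 0.063 0" --pt "0.066 -0.002 0.063 0" --fingers 0.65

```text
clock: 14.95
eef_pos: [0.5524, -0.2279, 0.0282]
tool_rot: [-3.125, -0.311, 0.002]
ft_force: [0.5, -0.4, 0.1]
opening: 0.0553
grip_force: 0.0
```

```bash
python3 - <<'E'
from h import *
print(pose()); snap('top','t5.png'); snap('side','s5.png')
cv2.imwrite('pics/c7.png',np.hstack([cv2.resize(cv2.imread('pics/t5.png')[165:235,270:340],(390,390),interpolation=2),cv2.resize(cv2.imread('pics/s5.png')[210:290,225:305],(390,390),interpolation=2)]))
E
```

```text
[ 0.55243636 -0.22791305  0.02821493 11.3832148 ]
```

View pics/c7.png

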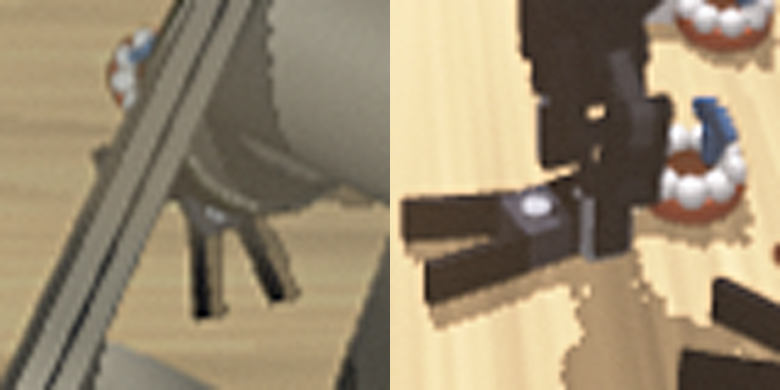

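The fingers straddle the jaws, but the clip and shell turned together by about 20° on release (clip yaw near 30°). I'll lift clear and measure again.

Request:
move_arm --pt "0 0 -0.04 0" --pt "0 0 -0.08 0" --pt "-0.05 0.02 -0.13 0" --pt "-0.13 0.06 -0.14 0" --pt "-0.13 0.12 -0.14 0" --pt "-0.13 0.12 -0.14 0" --pt "-0.13 0.12 -0.14 0" --pt "-0.13 0.12 -0.14 0"

```text
clock: 15.72
eef_pos: [0.4478, -0.3776, 0.1728]
tool_rot: [3.12, 0.304, 0.005]
ft_force: [0.8, -0.1, 0.0]
opening: 0.0555
grip_force: 0.0
```

```bash
python3 - <<'E'
from h import *
print(pose()); snap('top','t6.png'); snap('side','s6.png')
cv2.imwrite('pics/c8.png',np.hstack([cv2.resize(cv2.imread('pics/t6.png')[165:235,270:340],(392,392),interpolation=2),cv2.resize(cv2.imread('pics/s6.png')[210:290,225:305],(392,392),interpolation=2)]))
E
```

```text
[ 0.44776836 -0.3776199   0.17282302 11.12696962]
```

View pics/c8.png

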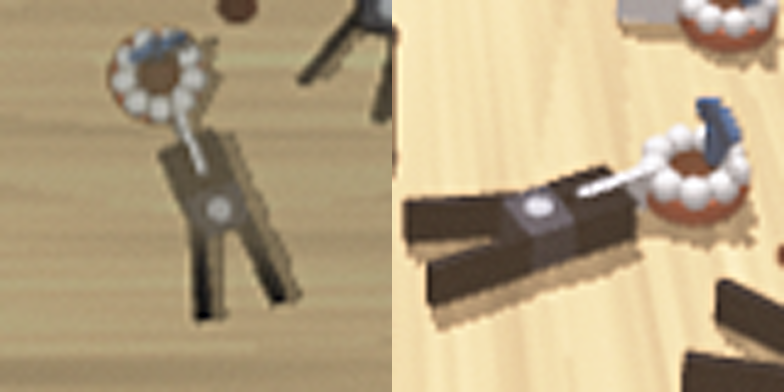

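The clip is firmly on the tab, both now turned. Pivot is at crop (218,210) and jaw tip middle at (188,144). I'll grip across the jaws at the measured yaw.

```bash
python3 - <<'E'
from h import *
f=lambda x,y,z:onz('top',270+(x+.5)/5.6-.5,165+(y+.5)/5.6-.5,z)
pv=f(218,210,.022); jt=f(188,144,.022); sh=f(157,75,.014)
d=jt-pv; y=np.degrees(np.arctan2(d[1],d[0])); d2=sh-pv
print(pv,jt,np.hypot(*d[:2]),y,'shell from pivot',np.hypot(*d2[:2]),np.degrees(np.arctan2(d2[1],d2[0])))
y=24.0
plan([loc(pv,y,.021,0,.1),loc(pv,y,.021,0,.027)])
E
```

```text
[ 0.53141122 -0.23438979  0.022     ] [ 0.56650899 -0.21944798  0.022     ] 0.03814591309823679 23.06040357522608 shell from pivot 0.0790540077794872 21.790045165288205
[0.1281, -0.1247, 0.0707, -12.773] rows 6
[0.0, 0.0, 0.073, -0.0] rows 3
```

Request:
move_arm --pt "0.128 -0.125 0.07 -12" --pt "0.128 -0.125 0.07 -12" --pt "0.128 -0.125 0.07 -12" --pt "0.128 -0.125 0.07 -12" --pt "0.128 -0.125 0.07 -12" --pt "0.128 -0.125 0.07 -12" --pt "0.128 -0.125 0.12 -12" --pt "0.128 -0.125 0.145 -12" --pt "0.128 -0.125 0.145 -12" --pt "0.128 -0.125 0.145 -12" --pt "0.128 -0.125 0.145 -12" --fingers 0.62

```text
clock: 16.73
eef_pos: [0.551, -0.2237, 0.0253]
tool_rot: [3.075, 0.637, 0.002]
ft_force: [0.2, -0.5, 0.8]
opening: 0.0531
grip_force: 0.0
```

Request:
move_arm --pt "0 0 0 0" --pt "0 0 0 0" --pt "0 0 0 0" --pt "0 0 0 0" --pt "0 0 0 0" --pt "0 0 0 0" --pt "0 0 0 0" --fingers 0 --newtons 50

```text
clock: 17.32
eef_pos: [0.5523, -0.2248, 0.0267]
tool_rot: [3.073, 0.636, 0.007]
ft_force: [-0.7, 0.3, 7.8]
opening: 0.0286
grip_force: 49.9
```

Request:
move_arm --pt "0 0 -0.02 0" --pt "0 0 -0.05 0" --pt "0 0 -0.09 0" --pt "0 0 -0.13 0" --pt "0 0 -0.13 0" --pt "0 0 -0.13 0"

```text
clock: 17.82
eef_pos: [0.5528, -0.2251, 0.159]
tool_rot: [3.07, 0.635, 0.012]
ft_force: [0.5, 0.1, -1.7]
opening: 0.0288
grip_force: 49.4
```

```bash
cat >> h.py <<'E'
def place(lane,gx=-.001):
    """from held clip pose: waypoints to lane"""
    p=pose(); print(p)
    g=lambda z:list(box(gx,lane,z))+[-3.8]
    a=g(p[2]); r=shift(p,a); print('carry',r.tolist(),rows(r)); print('down to .05, .031:',p[2]-.05,p[2]-.034)
E
python3 -c "
from h import *
place(-.062)"
```

```text
[ 0.55284708 -0.22507844  0.15904599 23.37922832]
carry [0.1641, -0.3895, -0.0, 27.1792] 12
down to .05, .031: 0.10904599324161783 0.12504599324161783
```

Request:
move_arm --pt "0.164 -0.39 0 27" --pt "0.164 -0.39 0 27" --pt "0.164 -0.39 0 27" --pt "0.164 -0.39 0 27" --pt "0.164 -0.39 0 27" --pt "0.164 -0.39 0 27" --pt "0.164 -0.39 0 27" --pt "0.164 -0.39 0 27" --pt "0.164 -0.39 0 27" --pt "0.164 -0.39 0 27" --pt "0.164 -0.39 0 27" --pt "0.164 -0.39 0 27"

```text
clock: 18.82
eef_pos: [0.5444, 0.203, 0.1522]
tool_rot: [-3.14, 0.092, 0.003]
ft_force: [0.7, -0.2, -1.5]
opening: 0.0289
grip_force: 49.7
```

```bash
python3 - <<'E'
from h import *
place(-.062); snap('top','t7.png'); snap('side','s7.png')
cv2.imwrite('pics/c9.png',np.hstack([cv2.resize(cv2.imread('pics/t7.png')[130:250,80:200],(400,400),interpolation=2),cv2.resize(cv2.imread('pics/s7.png')[90:210,190:310],(400,400),interpolation=2)]))
E
```

```text
[ 0.54443907  0.20296571  0.15224406 -3.36334322]
carry [0.0048, 0.0051, -0.0, 0.4367] 2
down to .05, .031: 0.10224405698452223 0.11824405698452223
```

View pics/c9.png

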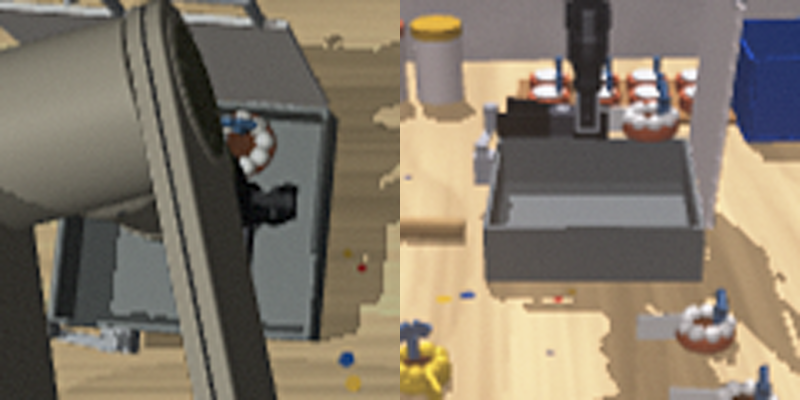

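The ornament hangs level from the clip over the right lane, with the lid upright behind it. Lowering.

Request:
move_arm --pt "0.003 0.004 0 0.4" --pt "0.003 0.004 0 0.4" --pt "0.003 0.004 0.03 0.4" --pt "0.003 0.004 0.06 0.4" --pt "0.003 0.004 0.085 0.4" --pt "0.003 0.004 0.105 0.4" --pt "0.003 0.004 0.115 0.4" --pt "0.003 0.004 0.115 0.4" --pt "0.003 0.004 0.115 0.4" --pt "0.003 0.004 0.115 0.4"

```text
clock: 19.75
eef_pos: [0.55, 0.1952, 0.0401]
tool_rot: [-3.139, 0.111, -0.004]
ft_force: [1.1, -0.6, -0.1]
opening: 0.0282
grip_force: 49.7
```

```bash
python3 -c "
from h import *
place(-.062)"
```

```text
[ 0.54995012  0.1952243   0.04013057 -4.05215756]
carry [-0.0012, -0.0023, -0.0, -0.2522] 2
down to .05, .031: -0.009869431366075064 0.006130568633924936
```

Request:
move_arm --pt "-0.001 -0.002 0.004 0" --pt "-0.001 -0.002 0.008 0" --pt "-0.001 -0.002 0.009 0" --pt "-0.001 -0.002 0.009 0" --pt "-0.001 -0.002 0.009 0"

```text
clock: 20.17
eef_pos: [0.5489, 0.1981, 0.0313]
tool_rot: [-3.139, 0.109, -0.004]
ft_force: [-1.9, 0.0, 8.5]
opening: 0.0287
grip_force: 50.3
```

Request:
move_arm --pt "0 0 0 0" --pt "0 0 0 0" --pt "0 0 0 0" --pt "0 0 0 0" --pt "0 0 -0.03 0" --pt "0 0 -0.07 0" --pt "0 0 -0.11 0" --pt "0 0 -0.15 0" --pt "0 0 -0.17 0" --pt "0 0 -0.17 0" --fingers 0.5

```text
clock: 21.0
eef_pos: [0.5506, 0.1979, 0.2061]
tool_rot: [-3.137, 0.11, -0.015]
ft_force: [1.0, 0.2, 0.8]
opening: 0.043
grip_force: 0.0
```

```bash
python3 - <<'E'
from h import *
p=pose();print(p)
changed('top','top0.png','t8.png')
# next: clip1 (.6395,-.3297) yaw -17.7
plan([loc((.6395,-.3297),-17.7,-.045,.007,.2),loc((.6395,-.3297),-17.7,-.045,.007,.029)])
E
```

```text
[ 0.55063143  0.19792485  0.20606084 -4.01561953]
[121, 119, 57, 122, 4047]
[72, 125, 39, 12, 146]
[141, 128, 9, 3, 27]
[38, 136, 112, 228, 9700]
[186, 160, 8, 3, 24]
[298, 171, 5, 5, 21]
[303, 178, 5, 6, 18]
[197, 185, 7, 5, 25]
[326, 210, 20, 33, 413]
[261, 213, 8, 3, 24]
[267, 217, 6, 3, 18]
[274, 217, 7, 4, 27]
[284, 217, 5, 6, 26]
[301, 216, 5, 3, 15]
[303, 220, 15, 9, 86]
[286, 224, 5, 5, 22]
[90, 227, 4, 4, 15]
[131, 230, 5, 5, 24]
[173, 231, 11, 14, 76]
[144, 232, 4, 6, 23]
[139, 239, 7, 6, 34]
[164, 241, 5, 4, 17]
[304, 241, 12, 5, 45]
[133, 243, 43, 131, 2264]
[137, 247, 10, 12, 83]
[283, 246, 56, 22, 516]
[137, 258, 7, 11, 60]
[288, 263, 3, 5, 15]
[146, 266, 4, 8, 29]
[323, 266, 8, 5, 26]
[333, 266, 4, 5, 18]
[358, 266, 154, 118, 10354]
[130, 269, 11, 12, 109]
[337, 283, 4, 4, 16]
[322, 284, 5, 3, 15]
[249, 299, 65, 52, 2290]
[346, 326, 8, 6, 37]
[177, 338, 59, 46, 1842]
[320, 340, 10, 6, 45]
[342, 340, 4, 4, 16]
[359, 362, 4, 5, 18]
[159, 375, 6, 9, 43]
[0.0848, 0.5022, 0.0027, 13.6813] rows 14
[0.0, -0.0, 0.171, -0.0] rows 6
```

Request:
move_arm --pt "0.04 0.25 0 0" --pt "0.04 0.25 0 0" --pt "0.04 0.25 0 0" --pt "0.04 0.25 0 0" --pt "0.04 0.25 0 0" --pt "0.04 0.25 0 0" --pt "0.04 0.25 0 0" --pt "0.085 0.5 0 13.7" --pt "0.085 0.5 0 13.7" --pt "0.085 0.5 0 13.7" --pt "0.085 0.5 0 13.7" --pt "0.085 0.5 0 13.7" --fingers 0.9

```text
clock: 22.05
eef_pos: [0.5912, -0.2632, 0.1965]
tool_rot: [-3.103, 0.484, 0.006]
ft_force: [1.0, 0.8, -0.1]
opening: 0.0767
grip_force: 0.0
```

Request:
move_arm --pt "0 0 0 0" --pt "0 0 0 0" --pt "0 0 0 0"

```text
clock: 22.3
eef_pos: [0.5915, -0.2613, 0.1969]
tool_rot: [-3.102, 0.485, 0.006]
ft_force: [-0.6, 1.0, -0.7]
opening: 0.0765
grip_force: 0.0
```

```bash
python3 - <<'E'
from h import *
print(pose());plan([loc((.6395,-.3297),-17.7,-.045,.007,.029)])
E
```

```text
[  0.59147431  -0.26130995   0.19688355 -17.76037027]
[0.0216, 0.0435, 0.1679, -0.0604] rows 6
```

Request:
move_arm --pt "0.0216 0.0435 0.05 0" --pt "0.0216 0.0435 0.1 0" --pt "0.0216 0.0435 0.1 0" --pt "0.0216 0.0435 0.1 0" --pt "0.0216 0.0435 0.14 0" --pt "0.0216 0.0435 0.167 0" --pt "0.0216 0.0435 0.167 0" --pt "0.0216 0.0435 0.167 0" --pt "0.0216 0.0435 0.167 0"

```text
clock: 23.05
eef_pos: [0.6014, -0.3095, 0.0352]
tool_rot: [3.104, -0.481, 0.004]
ft_force: [-0.6, -0.1, 1.2]
opening: 0.0771
grip_force: 0.0
```

Request:
move_arm --pt "0 0 0 0" --pt "0 0 0 0" --pt "0 0 0 0" --pt "0 0 0 0" --pt "0 0 0 0" --pt "0 0 0 0" --pt "0 0 0 0" --pt "0 0 0 0" --fingers 0 --newtons 25

```text
clock: 23.72
eef_pos: [0.6014, -0.3111, 0.0355]
tool_rot: [3.102, -0.484, 0.006]
ft_force: [-1.7, 0.6, 9.5]
opening: 0.0278
grip_force: 23.5
```

```bash
python3 - <<'E'
from h import *
p=pose(); print(p)
S=loc((.6436,-.0756),-6.8,-.047,0,0)
def tcp(tx,z): return loc(S,-6.8,-tx-.046,-.0055,z)
plan([[p[0],p[1],.1,p[3]],tcp(.085,.1),tcp(.085,.0325),tcp(.03,.0325)]); print(tcp(.03,.03))
E
```

```text
[  0.60144521  -0.31114572   0.03553388 -17.72877077]
[0.0, -0.0, -0.0645, -0.0] rows 3
[-0.2053, -0.198, -0.0, -10.9288] rows 8
[0.0, -0.0, 0.0675, -0.0] rows 3
[0.055, 0.0, -0.0, -0.0] rows 3
[np.float64(0.5208140206772102), np.float64(-0.06649762219288634), 0.03, -6.8]
```

Request:
move_arm --pt "0 0 -0.03 0" --pt "0 0 -0.065 0" --pt "0 0 -0.065 0" --pt "-0.205 -0.198 -0.065 -11" --pt "-0.205 -0.198 -0.065 -11" --pt "-0.205 -0.198 -0.065 -11" --pt "-0.205 -0.198 -0.065 -11" --pt "-0.205 -0.198 -0.065 -11" --pt "-0.205 -0.198 -0.065 -11" --pt "-0.205 -0.198 -0.065 -11" --pt "-0.205 -0.198 -0.065 -11" --pt "-0.205 -0.198 -0.065 -11"

```text
clock: 24.72
eef_pos: [0.4647, -0.0576, 0.0981]
tool_rot: [3.136, -0.18, 0.003]
ft_force: [0.6, -0.3, 0.8]
opening: 0.0267
grip_force: 26.9
```

Request:
move_arm --pt "0 0 0 0" --pt "0 0 0 0" --pt "0 0 0 0"

```text
clock: 24.97
eef_pos: [0.4657, -0.06, 0.0978]
tool_rot: [3.136, -0.186, 0.002]
ft_force: [-0.9, -0.6, 0.3]
opening: 0.0268
grip_force: 26.9
```

```bash
python3 - <<'E'
from h import *
p=pose(); print(p); changed('top','top0.png','t9.png') if 0 else snap('top','t9.png'); snap('side','s9.png')
S=loc((.6436,-.0756),-6.8,-.047,0,0)
def tcp(tx,z): return loc(S,-6.8,-tx-.046,-.0055,z)
plan([tcp(.085,.0575),tcp(.085,.0345)])
print([proj(n,loc(p,p[3],.044,.003,.075)[:3]) for n in('top','side')])
a=cv2.imread('pics/t9.png')[150:220,220:290];b=cv2.imread('pics/s9.png')[180:250,225:295]
cv2.imwrite('pics/c10.png',np.hstack([cv2.resize(a,(392,392),interpolation=2),cv2.resize(b,(392,392),interpolation=2)]))
E
```

```text
[ 0.46567969 -0.0599625   0.0978007  -6.78437502]
[0.0009, 0.0001, 0.0399, 0.0139] rows 2
[0.0, -0.0, 0.023, -0.0] rows 2
[(np.float64(250.431193759151), np.float64(208.1498186319423)), (np.float64(238.90044598763808), np.float64(188.6529878693557))]
```

View pics/c10.png

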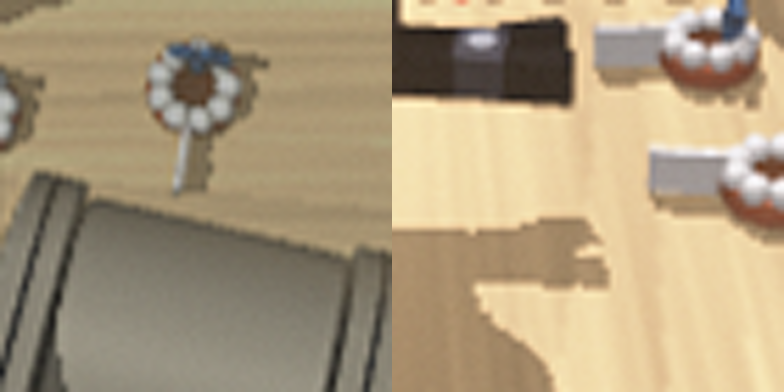

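Shell B is unmoved, tab at top crop (182,160), and the clip is held level in front of it. Lower, advance, release, then back off and measure.

Request:
move_arm --pt "0.001 0 0.03 0" --pt "0.001 0 0.05 0" --pt "0.001 0 0.0615 0" --pt "0.001 0 0.0615 0" --pt "0.001 0 0.0615 0" --pt "0.011 0 0.0615 0" --pt "0.022 0 0.0615 0" --pt "0.033 0 0.0615 0" --pt "0.044 0 0.0615 0" --pt "0.056 0 0.0615 0" --pt "0.056 0 0.0615 0" --pt "0.056 0 0.0615 0"

```text
clock: 26.07
eef_pos: [0.521, -0.0657, 0.0363]
tool_rot: [3.136, -0.184, 0.001]
ft_force: [0.2, 0.8, -0.9]
opening: 0.0268
grip_force: 31.0
```

```bash
python3 - <<'E'
from h import *
p=pose(); print(p); S=loc((.6436,-.0756),-6.8,-.047,0,0); print(inv(p,p[3],S),'want .076 .0055'); snap('side','s10.png')
b=cv2.imread('pics/s10.png')[180:240,225:300]; cv2.imwrite('pics/c11.png',cv2.resize(b,(600,480),interpolation=2))
E
```

```text
[ 0.52099707 -0.0656506   0.03632177 -6.71435029]
[0.07592538 0.00452376] want .076 .0055
```

View pics/c11.png

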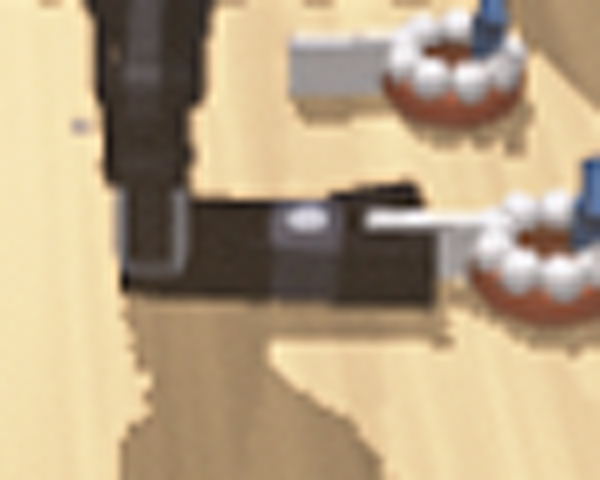

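The tab is well between the jaws: pivot at 307, tab end at 365 and jaw tip at 437, so the tab end is at 18 mm. Release. From here I measure with masks, testing the detector on the earlier picture where I know the answer.

Request:
move_arm --pt "0 0 0.002 0" --pt "0 0 0.003 0" --pt "0 0 0.003 0" --pt "0 0 0.003 0" --pt "0 0 0.003 0" --pt "0 0 0.003 0" --pt "0 0 -0.04 0" --pt "0 0 -0.08 0" --pt "0 0 -0.12 0" --pt "0 0 -0.15 0" --pt "0 0 -0.15 0" --fingers 0.85

```text
clock: 27.03
eef_pos: [0.5246, -0.0663, 0.1944]
tool_rot: [3.134, -0.184, 0.02]
ft_force: [0.8, 0.3, 0.3]
opening: 0.0729
grip_force: 0.0
```

Request:
move_arm --pt "-0.07 0.12 0 0" --pt "-0.07 0.12 0 0" --pt "-0.07 0.12 0 0" --pt "-0.07 0.12 0 0" --pt "-0.07 0.12 0 0" --pt "-0.07 0.12 0 0"

```text
clock: 27.53
eef_pos: [0.4366, -0.1769, 0.1858]
tool_rot: [-3.136, 0.187, -0.001]
ft_force: [0.4, 0.4, -0.2]
opening: 0.0727
grip_force: 0.0
```

```bash
cat >> h.py <<'E'
def find(f,x0,x1,y0,y1):
    """dish and pivot pixel candidates in a top picture region"""
    im=cv2.imread('pics/'+f)[y0:y1,x0:x1]; im=cv2.resize(im,None,fx=4,fy=4,interpolation=cv2.INTER_CUBIC)
    h=cv2.cvtColor(im,cv2.COLOR_BGR2HSV); H,S,V=cv2.split(h)
    un=lambda c:(x0+(c[0]+.5)/4-.5,y0+(c[1]+.5)/4-.5)
    w=((S<50)&(V>125)).astype(np.uint8); w=cv2.morphologyEx(w,cv2.MORPH_CLOSE,cv2.getStructuringElement(2,(25,25)))
    w=cv2.morphologyEx(w,cv2.MORPH_OPEN,cv2.getStructuringElement(2,(21,21)))
    n,l,s,c=cv2.connectedComponentsWithStats(w)
    D=[(un(c[i]),int(s[i,4])) for i in range(1,n)]
    dark=(V<85).astype(np.uint8); nb=cv2.blur(dark.astype(np.float32),(45,45))
    p=((S<45)&(V>110)&(nb>.25)).astype(np.uint8)
    n,l,s,c=cv2.connectedComponentsWithStats(p)
    P=[(un(c[i]),int(s[i,4])) for i in range(1,n) if s[i,4]>15]
    return D,P
E
python3 - <<'E'
from h import *
print(pose()); snap('top','t11.png'); snap('side','s11.png')
print(find('t6.png',280,325,160,225)); print(find('t11.png',230,285,150,235))
E
```

```text
[ 0.43663794 -0.17694308  0.18576507 -6.84282747]
([((np.float64(300.4571234119782), np.float64(183.7420598911071)), 551)], [])
([((np.float64(251.62959770114944), np.float64(171.04224137931035)), 435), ((np.float64(283.29787234042556), np.float64(233.37234042553192)), 94)], [((np.float64(252.46236559139786), np.float64(180.372311827957)), 186), ((np.float64(283.6375), np.float64(224.6625)), 40), ((np.float64(283.3878571428571), np.float64(232.30642857142857)), 175)])
```

```bash
python3 - <<'E'
from h import *
im=cv2.imread('pics/t6.png'); g=im.astype(int)
def asc(f,x0,x1,y0,y1):
    im=cv2.imread('pics/'+f).astype(int)
    for y in range(y0,y1):
        s=''
        for x in range(x0,x1):
            b,gg,r=im[y,x]; v=max(b,gg,r); sat=v-min(b,gg,r)
            s+= ('B' if b>r+10 else 'W' if sat<35 and v>140 else 'p' if sat<22 and v>95 else '#' if v<70 else '+' if v<100 else '.')
        print(y,s)
asc('t6.png',286,326,166,224); print('----'); asc('t11.png',236,276,150,225)
E
```

```text
166 .......................+++++++..........
167 ........................+++++...........
168 .........................+++............
169 ........................................
170 ........WWW..WWpp.......................
171 ........WWWppWBBB.......................
172 ........WWBp+BB++p......................
173 .....WWpWBBB+B+pppW.....................
174 .....WWBBBB++++pWWWW....................
175 .....WWBBp+++++.WWWp....................
176 .....WWWp+++++..WWW.....................
177 .....WWW.......+.WWW...................#
178 ....WWWW.......+WWWWp.................+#
179 ....WWWWp+......WWWWW................+#+
180 ....WWWW......+pWWWW....................
181 .....WWWWW.+...WWWp.....................
182 ......WWWWppWW.WWWW.....................
183 ......WWWWWWWWWWWWW.....................
184 .......WWWpWWWWWWW......................
185 ........p..WWWpWW.......................
186 ............Wp.pWW......................
187 ...............pWW......................
188 ................pW...+..................
189 ................pWp++++.................
190 ................
[... 4189 characters left out ...]
.......+##...............
210 ......................+##...............
211 .......................+................
212 ........................................
213 ........................................
214 ........................................
215 ........................................
216 ........................................
217 ........................................
218 ........................................
219 ........................................
220 ........................................
221 ........................................
222 ........................................
223 ........................................
224 .....................................+##
```

The ASCII masks are clear: pivot (253.5,191), jaw tips (252.6,179), dish (251,165.3). The clip is shut on the tab and nearly straight.

```bash
cat >> h.py <<'E'
def asc(f,x0,x1,y0,y1):
    im=cv2.imread('pics/'+f).astype(int)
    for y in range(y0,y1):
        s=''
        for x in range(x0,x1):
            b,gg,r=im[y,x]; v=max(b,gg,r); sat=v-min(b,gg,r)
            s+= ('B' if b>r+10 else 'W' if sat<35 and v>140 else 'p' if sat<22 and v>95 else '#' if v<70 else '+' if v<100 else '.')
        print(y,s)
E
python3 - <<'E'
from h import *
pv=onz('top',253.5,191,.022); jt=onz('top',252.6,179,.022); sh=onz('top',251,165.3,.014)
for q in(jt,sh): d=q-pv; print(np.hypot(*d[:2]),np.degrees(np.arctan2(d[1],d[0])))
print(pv); y=4.5; print(pose())
plan([loc(pv,y,.021,0,.1),loc(pv,y,.021,0,.027)])
E
```

```text
0.03586523063860772 3.714831685084045
0.07888382187129372 4.736369629595231
[ 0.565262   -0.07272985  0.022     ]
[ 0.43734734 -0.17586065  0.18573717 -6.69461588]
[0.1356, -0.1214, 0.0857, -11.1946] rows 6
[0.0, 0.0, 0.073, -0.0] rows 3
```

Request:
move_arm --pt "0.1356 -0.121 0.08 -11" --pt "0.1356 -0.121 0.08 -11" --pt "0.1356 -0.121 0.08 -11" --pt "0.1356 -0.121 0.08 -11" --pt "0.1356 -0.121 0.08 -11" --pt "0.1356 -0.121 0.08 -11" --pt "0.1356 -0.121 0.08 -11" --pt "0.1356 -0.121 0.12 -11" --pt "0.1356 -0.121 0.158 -11" --pt "0.1356 -0.121 0.158 -11" --pt "0.1356 -0.121 0.158 -11" --pt "0.1356 -0.121 0.158 -11" --fingers 0.62

```text
clock: 28.63
eef_pos: [0.5867, -0.0724, 0.03]
tool_rot: [3.139, 0.118, 0.003]
ft_force: [0.5, 0.2, 0.7]
opening: 0.053
grip_force: 0.0
```

Request:
move_arm --pt "0 0 0 0" --pt "0 0 0 0" --pt "0 0 0 0" --pt "0 0 0 0" --pt "0 0 0 0" --pt "0 0 0 0" --pt "0 0 0 0" --fingers 0 --newtons 50

```text
clock: 29.22
eef_pos: [0.588, -0.0726, 0.0313]
tool_rot: [3.138, 0.117, 0.008]
ft_force: [-2.5, 0.5, 9.7]
opening: 0.0284
grip_force: 49.0
```

Request:
move_arm --pt "0 0 -0.02 0" --pt "0 0 -0.05 0" --pt "0 0 -0.09 0" --pt "0 0 -0.13 0" --pt "0 0 -0.13 0" --pt "0 0 -0.13 0" --pt "0 0 -0.13 0"

```text
clock: 29.8
eef_pos: [0.5861, -0.0722, 0.1589]
tool_rot: [3.139, 0.118, 0.003]
ft_force: [-0.7, -0.8, -2.0]
opening: 0.0279
grip_force: 50.2
```

```bash
python3 -c "
from h import *
place(0)"
```

```text
[ 0.58612952 -0.07223922  0.15894232  4.28807805]
carry [-0.0082, -0.3333, -0.0, 8.0881] 9
down to .05, .031: 0.10894231577867723 0.12494231577867723
```

Request:
move_arm --pt "-0.008 -0.333 0 8" --pt "-0.008 -0.333 0 8" --pt "-0.008 -0.333 0 8" --pt "-0.008 -0.333 0 8" --pt "-0.008 -0.333 0 8" --pt "-0.008 -0.333 0 8" --pt "-0.008 -0.333 0 8" --pt "-0.008 -0.333 0 8" --pt "-0.008 -0.333 0 8" --pt "-0.008 -0.333 0 8" --pt "-0.008 -0.333 0 8" --pt "-0.008 -0.333 0 8"

```text
clock: 30.8
eef_pos: [0.5524, 0.258, 0.1565]
tool_rot: [3.139, -0.103, -0.003]
ft_force: [0.2, -1.1, -1.4]
opening: 0.0285
grip_force: 50.3
```

```bash
python3 - <<'E'
from h import *
place(0); snap('side','s12.png'); asc('s12.png',215,290,100,175)
E
```

```text
[ 0.55237737  0.25796962  0.15650901 -3.76054098]
carry [0.0005, -0.0015, -0.0, 0.0395] 2
down to .05, .031: 0.10650900668888426 0.12250900668888426
100 ppppppppppppppppppppppppppp###########ppppppppppppppppppppppppppppppppppppp
101 ppppppppppppppppppppppppppp+#########+ppppppppppppppppppppppppppppppppppppp
102 pppppppppppppppppppppppppppp#########pppppppppppppppppppppppppppppppppppppp
103 pppppppppppppppppppppppppppp########+pppppppppppppppppppppppppppppppppppppp
104 pppppppppppppppppppppppppppp+#######+pppppppppppppppppppppppppppppppppppppp
105 pppppppppppppppppppppppppppp+#######+pppppppppppppppppppppppppppppppppppppp
106 ppppppppppppppppppppppBppppp+########ppppppppppppppBBpppppppppppppppppppppW
107 pppppppppppppppppWWWWpBBWWWp#########Bp.WWWWWWW...WBB..W.........pppppppppW
108 ......................Bp.....########BW............BB..W.........pppppppppW
109 ......................B......######+BB.............BBpBB.........pppppppppW
110 ...................W.WB......p#####pBB.............BBpBB........WppppppppWW
111 ................WWWWWWBp.....p#####pBBW......WWWWWWBBpBB....WWWWWpp
[... 4348 characters left out ...]
+++++++++++++++++++++++++++++++++++++++++++++++++++.........
167 .+++++++++++++++++++++++++++++++++++++++++++++++++++++++++++++++++.........
168 .+++++++++++++++++++++++++++++++++++++++++++++++++++++++++++++++++.........
169 .++++++++++++++++++++++++++++++++++++++++++++++++++++++++++++++++p.........
170 .++++++++++++++++++++++++++++++++++++++++++++++++++++++++++++++++p.........
171 .++++++++++++++++++++++++++++++++++++++++++++++++++++++++++++++++p.........
172 .++++++++++++++++++++++++++++++++++++++++++++++++++++++++++++++++..........
173 .++++++++++++++++++++++++++++++++++++++++++++++++++++++++++++++++..........
174 ...........................................................................
```

The ornament hangs level, and the first one stands in the box with its tail upright at (270,154). Lowering the second.

Request:
move_arm --pt "0 -0.001 0.03 0" --pt "0 -0.001 0.06 0" --pt "0 -0.001 0.085 0" --pt "0 -0.001 0.105 0" --pt "0 -0.001 0.114 0" --pt "0 -0.001 0.118 0" --pt "0 -0.001 0.122 0" --pt "0 -0.001 0.122 0" --pt "0 -0.001 0.122 0"

```text
clock: 31.6
eef_pos: [0.5543, 0.2605, 0.0376]
tool_rot: [-3.139, 0.102, -0.004]
ft_force: [0.3, 0.4, -1.3]
opening: 0.0282
grip_force: 50.4
```

```bash
python3 -c "
from h import *
place(0)"
```

```text
[ 0.55432542  0.26050797  0.03760292 -3.73866016]
carry [-0.0013, 0.0011, -0.0, 0.0613] 2
down to .05, .031: -0.01239708190988411 0.0036029180901158905
```

Request:
move_arm --pt "0 0 0.002 0" --pt "0 0 0.003 0" --pt "0 0 0.004 0" --pt "0 0 0.004 0"

```text
clock: 31.93
eef_pos: [0.5544, 0.2608, 0.0362]
tool_rot: [-3.139, 0.101, -0.005]
ft_force: [-11.6, -5.1, 25.2]
opening: 0.0285
grip_force: 53.2
```

Request:
move_arm --pt "0 0 0 0" --pt "0 0 0 0" --pt "0 0 0 0" --pt "0 0 0 0" --pt "0 0 -0.03 0" --pt "0 0 -0.07 0" --pt "0 0 -0.11 0" --pt "0 0 -0.15 0" --pt "0 0 -0.17 0" --pt "0 0 -0.17 0" --fingers 0.5

```text
clock: 32.77
eef_pos: [0.5562, 0.2616, 0.2094]
tool_rot: [-3.136, 0.101, -0.016]
ft_force: [0.8, 0.1, 0.7]
opening: 0.0426
grip_force: 0.0
```

```bash
python3 - <<'E'
from h import *
print(pose()); snap('top','t13.png')
asc('t13.png',360,395,172,218); asc('t13.png',200,232,158,192)
plan([loc((.5576,-.4371),-8.1,-.045,.007,.2)])
E
```

```text
[ 0.55616558  0.26164547  0.20935743 -3.70333033]
172 ...................................
173 ...................................
174 ...................................
175 ...................................
176 ...................................
177 ...................................
178 ...................................
179 ...................................
180 ............+#####+................
181 ............##########+............
182 ............##########+............
183 ...........+##########+............
184 ...........+##########.............
185 ...........+##########.............
186 ...........###########.............
187 ...........##+++######.............
188 ...........#+#+#######.............
189 ...........++++++++###.............
190 ..........+++++p++++++.............
191 ..........+++++pppp+++.............
192 ..........++p+ppWWp+++.............
193 ..........++p+pWWWpp+..............
194 ..........++p+ppWWp++..............
195 .........+++pp+ppp+p+..............
196 .........++++ppp+ppp+..............
197 ........+++++++++++++..............
198 ......
[... 1388 characters left out ...]
......+pppWppppppppp..........
175 ........++ppppppppp.............
176 ..++++...++pppppppp++...........
177 .+#++++.....+pp++++.............
178 ++++++#p.....pp.................
179 +++++++......pp.................
180 p+++++#......pp.................
181 .++++++......pp.................
182 ..++++.......pp.................
183 .............pp.................
184 .............pp.................
185 .............pp.................
186 .............pp.................
187 .............pp.................
188 .............p+.................
189 ..............+.................
190 ................................
191 ................................
[0.0035, 0.6862, 0.0058, 4.3952] rows 18
```

Request:
move_arm --pt "0 0.35 0 0" --pt "0 0.35 0 0" --pt "0 0.35 0 0" --pt "0 0.35 0 0" --pt "0 0.35 0 0" --pt "0 0.35 0 0" --pt "0 0.35 0 0" --pt "0 0.35 0 0" --pt "0 0.35 0 0" --pt "0 0.35 0 0" --pt "0 0.35 0 0" --pt "0 0.35 0 0" --fingers 0.9

```text
clock: 33.82
eef_pos: [0.5296, -0.0881, 0.2004]
tool_rot: [-3.139, 0.102, 0.003]
ft_force: [0.1, 1.0, 0.6]
opening: 0.0771
grip_force: 0.0
```

Request:
move_arm --pt "0.003 0.336 0.006 4.4" --pt "0.003 0.336 0.006 4.4" --pt "0.003 0.336 0.006 4.4" --pt "0.003 0.336 0.006 4.4" --pt "0.003 0.336 0.006 4.4" --pt "0.003 0.336 0.006 4.4" --pt "0.003 0.336 0.006 4.4" --pt "0.003 0.336 0.006 4.4" --pt "0.003 0.336 0.006 4.4" --pt "0.003 0.336 0.006 4.4" --pt "0.003 0.336 0.006 4.4" --pt "0.003 0.336 0.006 4.4"

```text
clock: 34.82
eef_pos: [0.5124, -0.4222, 0.1954]
tool_rot: [-3.133, 0.219, 0.001]
ft_force: [0.6, 0.1, -0.3]
opening: 0.0769
grip_force: 0.0
```

```bash
python3 - <<'E'
from h import *
print(pose());plan([loc((.5576,-.4371),-8.1,-.045,.007,.033)])
E
```

```text
[ 0.51240709 -0.42222327  0.19541082 -7.98146103]
[0.0018, 0.0014, 0.1624, 0.1185] rows 5
```

Request:
move_arm --pt "0.001 0.001 0.08 0" --pt "0.001 0.001 0.13 0" --pt "0.001 0.001 0.162 0" --pt "0.001 0.001 0.162 0" --pt "0.001 0.001 0.162 0" --pt "0.001 0.001 0.162 0" --pt "0.001 0.001 0.162 0"

```text
clock: 35.4
eef_pos: [0.5141, -0.4256, 0.0367]
tool_rot: [3.132, -0.22, 0.004]
ft_force: [1.0, -0.8, 0.2]
opening: 0.0771
grip_force: 0.0
```

Request:
move_arm --pt "0 0 0 0" --pt "0 0 0 0" --pt "0 0 0 0" --pt "0 0 0 0" --pt "0 0 0 0" --pt "0 0 0 0" --pt "0 0 0 0" --pt "0 0 0 0" --fingers 0 --newtons 25

```text
clock: 36.07
eef_pos: [0.5126, -0.4258, 0.0346]
tool_rot: [3.133, -0.222, 0.001]
ft_force: [-0.9, 0.5, -0.3]
opening: 0.0002
grip_force: 0.0
```

```bash
python3 - <<'E'
from h import *
p=pose(); print(p)
S=loc((.6312,.0422),-.6,-.047,0,0)
def tcp(tx,z): return loc(S,-.6,-tx-.046,-.0055,z)
plan([[p[0],p[1],.1,p[3]],tcp(.085,.1)]); print(tcp(.03,.03))
E
```

```text
[ 0.51259103 -0.42577938  0.03464359 -8.11653872]
[0.0, -0.0, -0.0654, -0.0] rows 3
[-0.1244, -0.4513, -0.0, -7.5165] rows 13
[np.float64(0.5081491493554027), np.float64(0.03798833101478792), 0.03, -0.6]
```

The fingers closed on nothing, so this clip was probably knocked aside. I'll raise and find it.

Request:
move_arm --pt "0 0 -0.05 0" --pt "0 0 -0.1 0" --pt "-0.1 -0.15 -0.15 0" --pt "-0.1 -0.15 -0.15 0" --pt "-0.1 -0.15 -0.15 0" --pt "-0.1 -0.15 -0.15 0" --pt "-0.1 -0.15 -0.15 0" --pt "-0.1 -0.15 -0.15 0" --pt "-0.1 -0.15 -0.15 0" --fingers 0.9

```text
clock: 36.82
eef_pos: [0.4346, -0.2623, 0.1847]
tool_rot: [3.133, -0.22, 0.003]
ft_force: [-0.1, -0.9, 0.7]
opening: 0.0764
grip_force: 0.0
```

```bash
python3 - <<'E'
from h import *
print(pose()); snap('top','t14.png'); asc('t14.png',355,405,170,228)
E
```

```text
[ 0.43464616 -0.26229929  0.18469582 -8.03209868]
170 ..................................................
171 ..................................................
172 ..................................................
173 ..................................................
174 ..................................................
175 ..................................................
176 ..................................................
177 ..................................................
178 ..................................................
179 ...................+#+............................
180 ..................##########+.....................
181 ..................###########.....................
182 ........++++......##########+.....................
183 ......++++p++....+##########+.....................
184 .....++++pp++++..+##########+.....................
185 ....+++++p.pp+#+.+##########+.....................
186 ...++p++pppppp#+++##########+.....................
187 .++++p++p.p.pp#++++#########......................
188 ++++.p+p....p+#p.p++########......................
189 +
[... 1439 characters left out ...]
WWWWWWWWWWW.p.........p.......pppppppppp
216 W.W.+pWWWWWWWWWWWWWW.WW...p......ppppp.ppppppppppp
217 .W.p.WWWWWWWWWWWWWWWWWW.Wpp...p.p..p.p..p...p.pppp
218 WWp+pWWWWWWWWWWWWWWWWWWW.....p...p.p.p..p.pp.ppppp
219 Wp++WWWWWWWWWWWWWWWWWWWW.W.Wp.pppp.pp..p.p.pp.pppp
220 pp+pWWWWWWWWWWWWWWWWWWWWWWW.p....p..p..p.pp.p.pppp
221 p++pWWWWWWWWWWWWWWWWWWWWWWWWpp.p.ppp.pp.ppppp.pppp
222 ++pWWWWWWWWWWWWWWWWWWWWWWWWWppWW..pppppppppppppppp
223 ppWWWWWWWWWWWWWWWWWWWWWWWWWWWWpW.ppp..p.pppppppppp
224 pWWWWWWWWWWWWWWWWWWWWWWWWWWWWWWWW.pppppp.ppppppppp
225 +pWpWWWWWWWWWWWWWWWWWWWWWWWWWWWWWWWpppppppppp.pppp
226 pppppWWWWWWWWWWWWWWWWWWWWWWWWWWWWWpppppppppppppppp
227 ppppWWWWWWWWWWWWWWWWWWWWWWWWWWWWWWWWWppppppppppppp
```

Request:
move_arm --pt "0 -0.3 -0.05 0" --pt "0 -0.3 -0.05 0" --pt "0 -0.3 -0.05 0" --pt "0 -0.3 -0.05 0" --pt "0 -0.3 -0.05 0" --pt "0 -0.3 -0.05 0" --pt "0 -0.3 -0.05 0" --pt "0 -0.3 -0.05 0" --pt "0 -0.3 -0.05 0"

```text
clock: 37.62
eef_pos: [0.4779, 0.0366, 0.2338]
tool_rot: [-3.133, 0.217, -0.0]
ft_force: [0.3, -0.2, 0.0]
opening: 0.0765
grip_force: 0.0
```

```bash
python3 - <<'E'
from h import *
print(pose()); snap('top','t15.png'); snap('side','s15.png'); asc('t15.png',355,400,170,218)
E
```

```text
[ 0.47792457  0.03655866  0.2338451  -7.90869965]
170 .............................................
171 .............................................
172 .............................................
173 .............................................
174 .............................................
175 .............................................
176 .............................................
177 .............................................
178 .............................................
179 ...................+#+.......................
180 ..................##########+................
181 ..................###########................
182 ..................##########+................
183 .................+##########+................
184 .................+##########+................
185 .................+##########+................
186 .................###########+................
187 .................###########.................
188 .................###########.................
189 ................+#+++++#+###.................
190 ................+#++++p+++++.................

[... 649 characters left out ...]

204 ..........+++..........++++..................
205 .........++++..........++++..................
206 ........++++...........++++..................
207 ........++++...........+++...................
208 ........+++............+++...................
209 .......................+++...................
210 ......................++++...................
211 ......................++++...................
212 ......................+#++...................
213 .............................................
214 .............................................
215 .............................................
216 .............................................
217 .............................................
```

The clip is nearly unmoved (pivot (377.2,192.5), jaw tips (378.1,180)). The pads closed just above it because my grip height was too high, so I'll go 8 mm lower.

```bash
python3 - <<'E'
from h import *
pv=onz('top',377.2,192.5,.022); jt=onz('top',378.2,179.7,.022); d=jt-pv; y=np.degrees(np.arctan2(d[1],d[0])); print(pv,np.hypot(*d[:2]),y)
y=-7.5
plan([loc(pv,y,-.045,.007,.2),loc(pv,y,-.045,.007,.026)])
E
```

```text
[ 0.55870087 -0.43960701  0.022     ] 0.038729498883819886 -7.237882662991521
[0.102, 0.4507, 0.033, -0.5524] rows 13
[0.0, -0.0, 0.174, -0.0] rows 6
```

Request:
move_arm --pt "0.051 0.225 0.016 0" --pt "0.051 0.225 0.016 0" --pt "0.051 0.225 0.016 0" --pt "0.051 0.225 0.016 0" --pt "0.051 0.225 0.016 0" --pt "0.051 0.225 0.016 0" --pt "0.051 0.225 0.016 0" --fingers 0.9

```text
clock: 38.3
eef_pos: [0.4939, -0.2025, 0.2162]
tool_rot: [3.132, -0.233, -0.004]
ft_force: [0.2, 0.5, -0.7]
opening: 0.0771
grip_force: 0.0
```

Request:
move_arm --pt "0.051 0.225 0.016 0" --pt "0.051 0.225 0.016 0" --pt "0.051 0.225 0.016 0" --pt "0.051 0.225 0.016 0" --pt "0.051 0.225 0.016 0" --pt "0.051 0.225 0.016 0" --pt "0.051 0.225 0.016 0" --pt "0.051 0.225 0.016 0" --pt "0.051 0.225 0.016 0" --pt "0.051 0.225 0.016 0"

```text
clock: 39.13
eef_pos: [0.514, -0.4253, 0.2015]
tool_rot: [-3.133, 0.222, 0.001]
ft_force: [-1.1, -0.4, 0.8]
opening: 0.0768
grip_force: 0.0
```

```bash
python3 - <<'E'
from h import *
print(pose());plan([loc((.5587,-.4396),-7.5,-.045,.007,.026)])
E
```

```text
[ 0.51397661 -0.42525589  0.20152691 -8.10675272]
[0.0012, 0.0014, 0.1755, -0.6068] rows 6
```

Request:
move_arm --pt "0.001 0.001 0.08 0" --pt "0.001 0.001 0.13 0" --pt "0.001 0.001 0.16 0" --pt "0.001 0.001 0.174 0" --pt "0.001 0.001 0.174 0" --pt "0.001 0.001 0.174 0" --pt "0.001 0.001 0.174 0" --pt "0.001 0.001 0.174 0"

```text
clock: 39.8
eef_pos: [0.5174, -0.4286, 0.0321]
tool_rot: [3.13, -0.221, 0.007]
ft_force: [0.1, -0.1, 0.9]
opening: 0.0773
grip_force: 0.0
```

Request:
move_arm --pt "0 0 0 0" --pt "0 0 0 0" --pt "0 0 0 0" --pt "0 0 0 0" --pt "0 0 0 0" --pt "0 0 0 0" --pt "0 0 0 0" --pt "0 0 0 0" --fingers 0 --newtons 25

```text
clock: 40.47
eef_pos: [0.5165, -0.4288, 0.0311]
tool_rot: [3.13, -0.222, 0.005]
ft_force: [-2.7, 0.4, 10.3]
opening: 0.0284
grip_force: 23.3
```

```bash
python3 - <<'E'
from h import *
p=pose(); print(p)
S=loc((.6312,.0422),-.6,-.047,0,0)
def tcp(tx,z): return loc(S,-.6,-tx-.046,-.0055,z)
plan([[p[0],p[1],.1,p[3]],tcp(.085,.1)])
E
```

```text
[ 0.51649804 -0.42879216  0.03110695 -8.12541004]
[0.0, -0.0, -0.0689, -0.0] rows 3
[-0.1288, -0.4537, -0.0, -7.5254] rows 13
```

Request:
move_arm --pt "0 0 -0.03 0" --pt "0 0 -0.069 0" --pt "0 0 -0.069 0" --pt "-0.064 -0.227 -0.069 0" --pt "-0.064 -0.227 -0.069 0" --pt "-0.064 -0.227 -0.069 0" --pt "-0.064 -0.227 -0.069 0" --pt "-0.064 -0.227 -0.069 0" --pt "-0.064 -0.227 -0.069 0" --pt "-0.064 -0.227 -0.069 0" --pt "-0.064 -0.227 -0.069 0" --pt "-0.064 -0.227 -0.069 0"

```text
clock: 41.47
eef_pos: [0.4846, -0.1938, 0.0978]
tool_rot: [3.133, -0.221, 0.003]
ft_force: [-0.0, -0.7, -0.6]
opening: 0.0263
grip_force: 29.7
```

Request:
move_arm --pt "-0.064 -0.227 0 -7.5" --pt "-0.064 -0.227 0 -7.5" --pt "-0.064 -0.227 0 -7.5" --pt "-0.064 -0.227 0 -7.5" --pt "-0.064 -0.227 0 -7.5" --pt "-0.064 -0.227 0 -7.5" --pt "-0.064 -0.227 0 -7.5" --pt "-0.064 -0.227 0 -7.5" --pt "-0.064 -0.227 0 -7.5" --pt "-0.064 -0.227 0 -7.5" --pt "-0.064 -0.227 0 -7.5"

```text
clock: 42.38
eef_pos: [0.453, 0.0392, 0.0969]
tool_rot: [3.141, -0.02, 0.0]
ft_force: [-1.0, 0.6, -0.4]
opening: 0.0266
grip_force: 29.7
```

```bash
python3 - <<'E'
from h import *
p=pose(); print(p); snap('top','t16.png'); snap('side','s16.png')
S=loc((.6312,.0422),-.6,-.047,0,0)
def tcp(tx,z): return loc(S,-.6,-tx-.046,-.0055,z)
plan([tcp(.085,.0325)])
print([proj('side',loc(p,p[3],.047,.003,.07)[:3])])
asc('t16.png',200,232,156,192); asc('s16.png',215,300,158,200)
E
```

```text
[ 0.45297574  0.03917157  0.09689645 -0.73938915]
[0.0004, 0.0009, 0.0643, -0.1179] rows 3
[(np.float64(233.18700028427523), np.float64(170.74124378976467))]
156 ................................
157 ................................
158 ................................
159 ................................
160 ................................
161 .............WWW................
162 .........ppp+pWBB++p+...........
163 .........BBBBBBBBBBBp...........
164 .........BBBBBBBBBBBpp..........
165 .........ppppBBB#+WWp++.........
166 .......WWWWpp+BB#+WWWp+.........
167 ......WWWWp+++++++pWWWp.........
168 ......WWWWp+++++++.WWWWp........
169 .......WWWp++++++++WWWp+........
170 .......WWWp++++++++WWp.+........
171 .......WWWW+++++++WWWp++........
172 .......WWWWp++++++WWWW+.........
173 .......WWWWWWp.WWpWWWW+.........
174 .........pWWWWpWWWpWWp+.........
175 ..........WWWWWWWWp..+..........
176 ..pppp....WWWWWWWWp.+...........
177 Wpppppp....WppWppp++............
178 ppppppp......WWp+...............
179 ppppppp......WWp................
180 .pppppp......WWp................
181 .ppppBp......
[... 3469 characters left out ...]
.....................................................W................
193 .....................................................................................
194 .....................................................................................
195 ...................WW................................................................
196 .....................................................................................
197 .....................................................................................
198 .....................................................................................
199 .....................................................................................
```

Request:
move_arm --pt "0 0 0.03 0" --pt "0 0 0.05 0" --pt "0 0 0.063 0" --pt "0 0 0.063 0" --pt "0 0 0.063 0" --pt "0.011 0 0.063 0" --pt "0.022 0 0.063 0" --pt "0.033 0 0.063 0" --pt "0.044 0 0.063 0" --pt "0.055 0 0.063 0" --pt "0.055 0 0.063 0" --pt "0.055 0 0.063 0"

```text
clock: 43.48
eef_pos: [0.5082, 0.0398, 0.0347]
tool_rot: [3.142, -0.017, 0.002]
ft_force: [-0.0, 0.5, 0.0]
opening: 0.0265
grip_force: 30.5
```

```bash
python3 - <<'E'
from h import *
p=pose(); print(p); S=loc((.6312,.0422),-.6,-.047,0,0); print(inv(p,p[3],S),'want .076 .0055'); snap('side','s17.png'); snap('top','t17.png')
asc('s17.png',225,300,172,202);asc('t17.png',200,232,158,200)
E
```

```text
[ 0.50818719  0.03976222  0.03473688 -0.62693257]
[0.07597878 0.00376152] want .076 .0055
172 ++++++############+++++++++++++++++++++++++++++++++++++....................
173 +++++++###########+++++++++++++++++++++++++++++++++++++....................
174 .......+#########+.........................................................
175 ........#########..........................................................
176 ........#########............................................p.............
177 ........#########...........................................BBB............
178 .......+#########...........................................BBB............
179 .......+#########+..........................................BBB............
180 ........#########.......................+...................BBB............
181 ........########......................####..............WW.WBBBp...........
182 ........++#####p................p#########.........WWW.WWWWBBBBp...........
183 ........pp#####p..........pppWWpp#########........WWWWWWWWWBBBB............
184 ........pp#####p+#########+pWWWWp+##pWWpppWWWW
[... 2243 characters left out ...]
1 pppppppppppppppppppppppp+pp..p+p
182 pppppppppppppppppppppppp+pp..p+p
183 pppppppppppppppppppppp.p+pppWp+.
184 pppppppppppppppppppppppp+pppW++p
185 p.ppppppppppppp.p.p.pppp+pp..++.
186 ppppppppppppppp.ppppppWp+pp..+p.
187 ppppppppWpWpp.ppp.WpppWp#.pp.+p.
188 WWWpWWWpWpWWW.pWWWWpWWWp#pp..+pp
189 WWWWWWWWWWWWWWWWWWWWWWWp#pppW+pp
190 WWWWWWWWWWWWWWWWWWWpWWWp#pppp+p.
191 WWWWWWWWWWWWWWWWWWWWWWWp#pppW#+p
192 WWWWWWWWWWWWWWWWWWWWWWWp#p.pW#pp
193 WWWWWWWWWWWWWWWWWWWWWWWp#ppp.#pp
194 WWWWWWWWWWWWWWWWWWWWWWW+#pppp#p.
195 WWWWWWWWWWWWWWWWWWWWWWWp#pppW#pp
196 WWWWWWWWWWWWWWWWWWWWWWWp#pppp#pp
197 WWWWWWWWWWWWWWWWWWWWWWWp#pppp#pp
198 WWWWWWWWWWWWWWWWWWWWWWWp#pppp#pp
199 WWWWWWWWWWWWWWWWWWWWWWWp#pppp#pp
```

The side mask shows the tab between the open jaws: pivot column 29.5, tab end 36, jaw tip 45, so about 17 mm. Release and retreat.

Request:
move_arm --pt "0 0 0.002 0" --pt "0 0 0.003 0" --pt "0 0 0.003 0" --pt "0 0 0.003 0" --pt "0 0 0.003 0" --pt "0 0 0.003 0" --pt "0 0 -0.04 0" --pt "0 0 -0.08 0" --pt "0 0 -0.12 0" --pt "0 0 -0.15 0" --pt "0 0 -0.15 0" --fingers 0.85

```text
clock: 44.5
eef_pos: [0.5117, 0.04, 0.1922]
tool_rot: [3.141, -0.016, 0.02]
ft_force: [0.5, 0.4, 1.3]
opening: 0.0724
grip_force: 0.0
```

Request:
move_arm --pt "-0.07 0.15 0 0" --pt "-0.07 0.15 0 0" --pt "-0.07 0.15 0 0" --pt "-0.07 0.15 0 0" --pt "-0.07 0.15 0 0" --pt "-0.07 0.15 0 0" --pt "-0.07 0.15 0 0"

```text
clock: 45.08
eef_pos: [0.4359, -0.1094, 0.1837]
tool_rot: [-3.141, 0.019, -0.001]
ft_force: [0.3, -0.9, 0.5]
opening: 0.0725
grip_force: 0.0
```

```bash
python3 - <<'E'
from h import *
print(pose()); snap('top','t18.png'); asc('t18.png',195,240,155,215)
E
```

```text
[ 0.43592174 -0.10935801  0.18373663 -0.68940499]
155 .............................................
156 .............................................
157 .............................................
158 .............................................
159 .............................................
160 .............................................
161 ...............WW............................
162 ..............pWBp.+pp.......................
163 ...........WpBBBBBBBBB+......................
164 ..........pBBBBBBBBBBp++.....................
165 ..........BBBBBBBB++pppp.....................
166 ..........pWpp+BBB++pWWWp....................
167 ..........WWWp+##+++.WWWW+...................
168 .........WWWp++++++++WWWp+...................
169 ........WWWWp++++++++pWWp+...................
170 ........WWWWp++++++++WWWp+...................
171 .........WWWp+#+++++.WWWW+...................
172 ..........WWWp+#+++.pWWWp+...................
173 ..........WWWWppp+pWWWWWp....................
174 ..........WWWpWWWpWWWWp.+....................
175 ..........ppWpWWWpWWWW++.....................

[... 1249 characters left out ...]

201 ................##+......+##.................
202 ...............+##.......+##.................
203 ...............###........##.................
204 ...............##+........##.................
205 ...............##.........##.................
206 ...............##.........#B+................
207 ..............+##.........+#+................
208 ..............+##..........##................
209 ..............##+..........##................
210 ..............##...........##................
211 .............+##...........##................
212 .............+##........W..##................
213 .............###.......pBW.+#+...............
214 ..............#+.......ppW..#................
```

Pivot (215.7,194.9), jaw tips (214.3,182.6), dish (211.4,169.5): shut on the tab.

```bash
python3 - <<'E'
from h import *
pv=onz('top',215.7,194.9,.022); jt=onz('top',214.3,182.6,.022); sh=onz('top',211.4,169.5,.014)
for q in(jt,sh): d=q-pv; print(np.hypot(*d[:2]),np.degrees(np.arctan2(d[1],d[0])))
print(pv); y=7
plan([loc(pv,y,.021,0,.1),loc(pv,y,.021,0,.027)])
E
```

```text
0.03675884023521788 6.567945921312977
0.07844802022151065 9.906504291599546
[0.55434779 0.03824717 0.022     ]
[0.1375, -0.151, 0.0837, -7.6016] rows 7
[0.0, 0.0, 0.073, -0.0] rows 3
```

Request:
move_arm --pt "0.1375 -0.151 0.08 -8" --pt "0.1375 -0.151 0.08 -8" --pt "0.1375 -0.151 0.08 -8" --pt "0.1375 -0.151 0.08 -8" --pt "0.1375 -0.151 0.08 -8" --pt "0.1375 -0.151 0.08 -8" --pt "0.1375 -0.151 0.08 -8" --pt "0.1375 -0.151 0.12 -8" --pt "0.1375 -0.151 0.157 -8" --pt "0.1375 -0.151 0.157 -8" --pt "0.1375 -0.151 0.157 -8" --pt "0.1375 -0.151 0.157 -8" --fingers 0.62

```text
clock: 46.13
eef_pos: [0.5758, 0.0402, 0.0288]
tool_rot: [3.135, 0.203, 0.003]
ft_force: [0.4, -0.4, 1.2]
opening: 0.0527
grip_force: 0.0
```

Request:
move_arm --pt "0 0 0 0" --pt "0 0 0 0" --pt "0 0 0 0" --pt "0 0 0 0" --pt "0 0 0 0" --pt "0 0 0 0" --pt "0 0 0 0" --fingers 0 --newtons 50

```text
clock: 46.72
eef_pos: [0.5773, 0.0401, 0.0302]
tool_rot: [3.135, 0.202, 0.008]
ft_force: [-2.4, 0.7, 8.8]
opening: 0.0282
grip_force: 48.3
```

Request:
move_arm --pt "0 0 -0.02 0" --pt "0 0 -0.05 0" --pt "0 0 -0.09 0" --pt "0 0 -0.13 0" --pt "0 0 -0.13 0" --pt "0 0 -0.13 0" --pt "0 0 -0.13 0"

```text
clock: 47.3
eef_pos: [0.5754, 0.0402, 0.1579]
tool_rot: [3.135, 0.202, 0.003]
ft_force: [-0.9, -0.1, -2.4]
opening: 0.0284
grip_force: 49.7
```

```bash
python3 -c "
from h import *
place(.06)"
```

```text
[0.57536008 0.04017025 0.15786012 7.3829831 ]
carry [0.0176, -0.2792, -0.0, 11.183] 8
down to .05, .031: 0.1078601242699498 0.1238601242699498
```

Request:
move_arm --pt "0.0175 -0.28 0 11.2" --pt "0.0175 -0.28 0 11.2" --pt "0.0175 -0.28 0 11.2" --pt "0.0175 -0.28 0 11.2" --pt "0.0175 -0.28 0 11.2" --pt "0.0175 -0.28 0 11.2" --pt "0.0175 -0.28 0 11.2" --pt "0.0175 -0.28 0 11.2" --pt "0.0175 -0.28 0 11.2" --pt "0.0175 -0.28 0 11.2" --pt "0.0175 -0.28 0 11.2" --pt "0.0175 -0.28 0 11.2"

```text
clock: 48.3
eef_pos: [0.5564, 0.3187, 0.1562]
tool_rot: [3.139, -0.107, -0.001]
ft_force: [0.3, 0.2, -1.7]
opening: 0.0285
grip_force: 49.9
```

```bash
python3 - <<'E'
from h import *
place(.06); snap('side','s19.png'); asc('s19.png',205,290,92,132)
E
```

```text
[ 0.55638964  0.31874204  0.15615563 -3.9051678 ]
carry [0.0005, -0.0006, -0.0, -0.1052] 2
down to .05, .031: 0.10615563459933482 0.12215563459933482
92 ppppppppppppppppppppppppppppppppppppp##########+ppppppppppppppppppppppppppppppppppppp
93 ppppppppppppppppppppppppppppppppppppp##########+ppppppppppppppppppppppppppppppppppppp
94 .pppppppppppppppppppppppppppppppppppp##########+ppppppppppppppppppppppppppppppppppppp
95 ...pppppppppppppppppppppppppppppppppp+#########+ppppppppppppppppppppppppppppppppppppp
96 ....pppppppppppppppppppppppppppppppppp########+pppppppppppppppppppppppppppppppppppppp
97 ....pppppppppppppppppppppppppppppppppp########+pppppppppppppppppppppppppppppppppppppp
98 ....pppppppppppppppppppppppppppppppppp+#######ppppppppppppppppppppppppppppppppppppppp
99 .++.pppppppppppppppppppppppppppppppppp+#######+pppppppppppppppppppppppppppppppppppppp
100 ....pppppppppppppppppppppppppppppppppp+#######+pppppppppppppppppppppppppppppppppppppp
101 ..pppppppppppppppppppppppppppppppppppp########+pppppppppppppppppppppppppppppppppppppp
102 .ppppppppppppppppppppppppppppppppppppp+#######+ppppppp
[... 1941 characters left out ...]
..........................................................pppppppppW..
125 ..........Wpp+...........................................................pppppppppWW.
126 ..........Wppp..........+...++......+.+.........++..+++++++++++++.++++..ppppppppppW..
127 ..........Wpp+............................................+.............ppppppppppW..
128 ..........Wppp..........................................................pppppppppWW..
129 ..........Wpp...........................................................pppppppppWW..
130 .........WBWW...........................................................pppppppppWW..
131 .........WBW...ppppppppWWWWWWWWWWWWWWWWWWWWWWWWWWWWWWW.WWWWWWWWWWWWWWWWWpppppppppW...
```

Request:
move_arm --pt "0 0 0.03 0" --pt "0 0 0.06 0" --pt "0 0 0.085 0" --pt "0 0 0.105 0" --pt "0 0 0.112 0" --pt "0 0 0.116 0" --pt "0 0 0.12 0" --pt "0 0 0.12 0" --pt "0 0 0.12 0" --pt "0 0 0.12 0"

```text
clock: 49.18
eef_pos: [0.5574, 0.3207, 0.0385]
tool_rot: [-3.139, 0.104, -0.004]
ft_force: [-0.2, 0.6, -1.6]
opening: 0.0285
grip_force: 49.8
```

```bash
python3 -c "
from h import *
place(.06); print(arm.get_obs()['ft_force'])"
```

```text
[ 0.55740335  0.32067624  0.03850037 -3.80978265]
carry [-0.0003, 0.0014, -0.0, -0.0098] 2
down to .05, .031: -0.011499625916340857 0.0045003740836591435
[-0.22652774  0.57865486 -1.61540913]
```

Request:
move_arm --pt "0 0.001 0.0015 0" --pt "0 0.001 0.003 0" --pt "0 0.001 0.003 0" --pt "0 0.001 0.003 0"

```text
clock: 49.52
eef_pos: [0.557, 0.3195, 0.0353]
tool_rot: [-3.139, 0.104, -0.002]
ft_force: [-1.5, -1.7, 6.1]
opening: 0.0289
grip_force: 50.7
```

Request:
move_arm --pt "0 0 0 0" --pt "0 0 0 0" --pt "0 0 0 0" --pt "0 0 0 0" --pt "0 0 -0.03 0" --pt "0 0 -0.07 0" --pt "0 0 -0.11 0" --pt "0 0 -0.15 0" --pt "0 0 -0.19 0" --pt "0 0 -0.19 0" --pt "0 0 -0.19 0" --fingers 0.5

```text
clock: 50.43
eef_pos: [0.5583, 0.3202, 0.2284]
tool_rot: [-3.136, 0.104, -0.011]
ft_force: [0.8, 0.7, -1.4]
opening: 0.0432
grip_force: 0.0
```

```bash
python3 - <<'E'
from h import *
print(pose())
p=pose(); plan([[.45,.0,.3,p[3]]])
E
```

```text
[ 0.55825676  0.32019227  0.22836231 -3.80618096]
[-0.0868, 0.3267, -0.0716, -0.0] rows 10
```

Request:
move_arm --pt "-0.087 0.4 -0.05 0" --pt "-0.087 0.4 -0.05 0" --pt "-0.087 0.4 -0.05 0" --pt "-0.087 0.4 -0.05 0" --pt "-0.087 0.4 -0.05 0" --pt "-0.087 0.4 -0.05 0" --pt "-0.087 0.4 -0.05 0" --pt "-0.087 0.4 -0.05 0" --pt "-0.087 0.4 -0.05 0" --pt "-0.087 0.4 -0.05 0" --pt "-0.087 0.4 -0.05 0" --pt "-0.087 0.4 -0.05 0"

```text
clock: 51.43
eef_pos: [0.442, -0.0759, 0.2725]
tool_rot: [-3.139, 0.111, 0.003]
ft_force: [0.5, 0.8, -0.1]
opening: 0.0426
grip_force: 0.0
```

```bash
python3 - <<'E'
from h import *
print(pose()); snap('top','t20.png'); snap('side','s20.png')
a=cv2.imread('pics/t20.png')[120:250,70:200];b=cv2.imread('pics/s20.png')[70:200,170:300]
cv2.imwrite('pics/c12.png',np.hstack([cv2.resize(a,(400,400),interpolation=2),cv2.resize(b,(400,400),interpolation=2)]))
E
```

```text
[ 0.4419505  -0.07586027  0.27252291 -4.06576214]
```

View pics/c12.png

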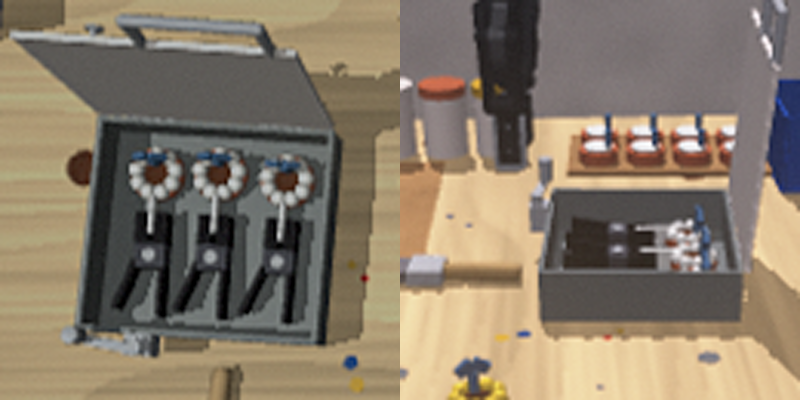

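The last picture shows all three clipped ornaments upright side by side in the box, the hasp swung left at top crop (75,335), and the lid upright. Now shut the lid: re-grip the bar at (.676,.210,.302).

```bash
python3 - <<'E'
from h import *
p=pose(); u=[p[0],p[1],.38,86]
plan([u,[.675,.2103,.38,86],[.675,.2103,.302,86]])
def bar(t): 
    t=t+.0165; x,y,z=box(.1-.242*np.cos(t),-.039,.055+.242*np.sin(t)); return [x,y,z,86.2]
ts=np.linspace(1.65,-.03,25)[1:]
print('A');arc([bar(t) for t in ts[:12]],bar(1.65));print('B');arc([bar(t) for t in ts[12:]],bar(ts[11]))
E
```

```text
[0.0, -0.0, -0.1075, -89.843] rows 14
[0.2995, 0.2121, -0.0, -0.0] rows 10
[0.0, 0.0, 0.078, -0.0] rows 3
A
[-0.0, -0.0169, -0.001, -0.0]
[0.0, -0.0338, -0.0009, -0.0]
[0.0, -0.0507, 0.0005, -0.0]
[0.0, -0.0675, 0.003, -0.0]
[-0.0, -0.084, 0.0067, -0.0]
[0.0, -0.1002, 0.0115, -0.0]
[-0.0, -0.1161, 0.0175, -0.0]
[0.0, -0.1315, 0.0245, -0.0]
[-0.0, -0.1464, 0.0326, -0.0]
[-0.0, -0.1606, 0.0418, -0.0]
[-0.0, -0.1742, 0.0519, -0.0]
[0.0, -0.1871, 0.0629, -0.0]
B
[0.0, -0.012, 0.0119, -0.0]
[0.0, -0.0232, 0.0246, -0.0]
[0.0, -0.0335, 0.0381, -0.0]
[0.0, -0.0428, 0.0522, -0.0]
[0.0, -0.0511, 0.067, -0.0]
[0.0, -0.0583, 0.0823, -0.0]
[-0.0, -0.0645, 0.0981, -0.0]
[0.0, -0.0695, 0.1143, -0.0]
[0.0, -0.0734, 0.1308, -0.0]
[0.0, -0.0761, 0.1475, -0.0]
[0.0, -0.0777, 0.1643, -0.0]
[0.0, -0.078, 0.1813, -0.0]
```

Request:
move_arm --pt "0 0 -0.1 -80" --pt "0 0 -0.1 -80" --pt "0 0 -0.1 -80" --pt "0 0 -0.1 -80" --pt "0 0 -0.1 -80" --pt "0 0 -0.1 -80" --pt "0 0 -0.1 -80" --pt "0 0 -0.1 -80" --pt "0 0 -0.1 -80" --pt "0 0 -0.1 -80" --pt "0 0 -0.1 -80" --pt "0 0 -0.1 -80" --fingers 0.4

```text
clock: 52.53
eef_pos: [0.4432, -0.0724, 0.3728]
tool_rot: [-2.462, -1.948, 0.001]
ft_force: [0.6, -0.2, 0.3]
opening: 0.0343
grip_force: 0.0
```

```bash
python3 - <<'E'
from h import *
p=pose();print(p); plan([[.675,.2103,.38,86]])
E
```

```text
[ 4.43180156e-01 -7.24413041e-02  3.72768537e-01  7.67111127e+01]
[0.3285, 0.1606, -0.0072, -9.2889] rows 10
```

Request:
move_arm --pt "0.3285 0.1606 -0.007 -9.3" --pt "0.3285 0.1606 -0.007 -9.3" --pt "0.3285 0.1606 -0.007 -9.3" --pt "0.3285 0.1606 -0.007 -9.3" --pt "0.3285 0.1606 -0.007 -9.3" --pt "0.3285 0.1606 -0.007 -9.3" --pt "0.3285 0.1606 -0.007 -9.3" --pt "0.3285 0.1606 -0.007 -9.3" --pt "0.3285 0.1606 -0.007 -9.3" --pt "0.3285 0.1606 -0.007 -9.3" --pt "0.3285 0.1606 -0.007 -9.3" --pt "0.3285 0.1606 -0.007 -9.3"

```text
clock: 53.53
eef_pos: [0.6768, 0.2077, 0.3795]
tool_rot: [-2.307, -2.132, 0.003]
ft_force: [0.0, 0.3, 0.6]
opening: 0.0343
grip_force: 0.0
```

```bash
python3 - <<'E'
from h import *
p=pose();print(p); plan([[.675,.2103,.302,86]])
snap('side','s21.png'); asc('s21.png',268,300,55,90)
print(proj('side',(.6758,.2103,.298)),proj('side',box(.1+.02,-.089,.298)))
E
```

```text
[ 0.67681681  0.20768409  0.37949537 85.4822409 ]
[0.0025, -0.002, 0.0775, -0.5178] rows 3
55 pppppppppppppppppppppppppppppppp
56 pppppppppppppppppppppppppppppppp
57 pppppppppppppppppppppppppppppppp
58 pppppppppppppppppppppppppppppppp
59 pppppppppppppppppppppppppppppppp
60 pppppppppppppppppppppppppppppppp
61 pppppppppppppppppppppppppppppppp
62 pppppppppppppppppppppppppppppppp
63 pppppppppppppppppppppppppppppppp
64 pppppppppppppppppppppWWWpppppppp
65 pppppppppppppppppppppWBWpppppppp
66 pppppppppppppppppppppWWWWppppppp
67 ppppppppppppppppppppppBBWppppppp
68 ppppppppppppppppppppppWBWWpppppp
69 pppppppppppppppppppppppWBWpppppp
70 pppppppppppppppppppppppWBBWppppp
71 ppppppppppppppppppppppppWWBppppp
72 ppppppppppppppppWWppppp+ppWWpppp
73 ppppppppppppppppWWWppppp+pBWpppp
74 ppppppppppppppppWWWppppppppppppp
75 ppppppppppppppppWWWppppppppppppp
76 pppppppppppppppppWWppppppppppppp
77 pppppppppppppppppWWWpppppppppppp
78 pppppppppppppppppWWppppppppppppp
79 pppppppppppppppppppppppppppppppp
80 pppppppppppppppppppppppppppppppp
81 ppppppppppppppppppppWppppppppppp
82 pppppppppppppppppppWWW+ppppppppp
83 pppppppppppppppppppWWWpppppppppp
84 ppppppppppppppppppppWWWppppppppp
85 ppppppppppppppppppppWWWppppppppp
86 pppppppppppppppppppppWWppppppppp
87 pppppppppppppppppppppWWppppppppp
88 pppppppppppppppppppppWWppppppppp
89 pppppppppppppppppppppppppppppppp
(np.float64(291.913087403435), np.float64(68.65940946571563)) (np.float64(292.2103930297153), np.float64(72.64425187211404))
```

The bar's middle is seen at (292.5,68.7), against a prediction of (291.9,68.7). Grip and close.

Request:
move_arm --pt "0.002 -0.002 0.03 0" --pt "0.002 -0.002 0.06 0" --pt "0.002 -0.002 0.077 0" --pt "0.002 -0.002 0.077 0" --pt "0.002 -0.002 0.077 0" --pt "0.002 -0.002 0.077 0"

```text
clock: 54.08
eef_pos: [0.6758, 0.2082, 0.3069]
tool_rot: [2.307, 2.13, 0.005]
ft_force: [-1.2, -1.0, 1.1]
opening: 0.034
grip_force: 0.0
```

Request:
move_arm --pt "0 0 0 0" --pt "0 0 0 0" --pt "0 0 0 0" --pt "0 0 0 0" --pt "0 0 0 0" --pt "0 0 0 0" --fingers 0 --newtons 50

```text
clock: 54.58
eef_pos: [0.6762, 0.2087, 0.3067]
tool_rot: [2.306, 2.131, 0.005]
ft_force: [-1.7, -0.7, 5.6]
opening: 0.0075
grip_force: 48.9
```

Request:
move_arm --pt "0 -0.017 -0.001 0" --pt "0 -0.034 -0.001 0" --pt "0 -0.051 0.0005 0" --pt "0 -0.0675 0.003 0" --pt "0 -0.084 0.0067 0" --pt "0 -0.1 0.0115 0" --pt "0 -0.116 0.0175 0" --pt "0 -0.1315 0.0245 0" --pt "0 -0.1464 0.0326 0" --pt "0 -0.1606 0.042 0" --pt "0 -0.174 0.052 0" --pt "0 -0.187 0.063 0"

```text
clock: 55.58
eef_pos: [0.4894, 0.2223, 0.2429]
tool_rot: [2.305, 2.129, 0.003]
ft_force: [-0.3, -8.0, 4.3]
opening: 0.008
grip_force: 53.5
```

Request:
move_arm --pt "0 -0.012 0.012 0" --pt "0 -0.023 0.0246 0" --pt "0 -0.0335 0.038 0" --pt "0 -0.043 0.052 0" --pt "0 -0.051 0.067 0" --pt "0 -0.058 0.082 0" --pt "0 -0.0645 0.098 0" --pt "0 -0.0695 0.114 0" --pt "0 -0.0734 0.131 0" --pt "0 -0.076 0.1475 0" --pt "0 -0.0777 0.164 0" --pt "0 -0.078 0.173 0"

```text
clock: 56.58
eef_pos: [0.4105, 0.2288, 0.0667]
tool_rot: [2.307, 2.132, -0.003]
ft_force: [-4.0, -5.8, 2.1]
opening: 0.0074
grip_force: 55.9
```

Request:
move_arm --pt "0 0 0.002 0" --pt "0 0 0.003 0" --pt "0 0 0.003 0"

```text
clock: 56.83
eef_pos: [0.4105, 0.2289, 0.0652]
tool_rot: [-2.307, -2.132, 0.005]
ft_force: [-6.1, -5.5, 4.0]
opening: 0.0079
grip_force: 57.0
```

```bash
python3 - <<'E'
from h import *
p=pose(); print(p,arm.get_obs()['ft_force']); h=box(.1,-.039,.055); c=np.array([np.cos(BY),np.sin(BY)])
d=p[:3]-h; print(np.hypot(d[:2]@c,d[2]), np.arctan2(d[2],-(d[:2]@c)))
E
```

```text
[4.10461846e-01 2.28919593e-01 6.52113013e-02 8.54975192e+01] [-6.12952647 -5.4872627   3.97688922]
0.2414185760430003 0.04230970414182009
```

Request:
move_arm --pt "0 0 0.002 0" --pt "0 0 0.004 0" --pt "0 0 0.005 0" --pt "0 0 0.005 0" --pt "0 0 0.005 0"

```text
clock: 57.25
eef_pos: [0.4107, 0.2291, 0.0645]
tool_rot: [-2.306, -2.133, 0.006]
ft_force: [-32.1, -17.0, 53.1]
opening: 0.0075
grip_force: 62.3
```

The force rose to 53 N with under 1 mm of travel, so the lid is fully shut. Release, then take the hasp knob.

Request:
move_arm --pt "0 0 -0.005 0" --pt "0 0 -0.005 0" --pt "0 0 -0.005 0" --pt "0 0 -0.005 0" --pt "0 0 -0.05 0" --pt "0 0 -0.09 0" --pt "0 0 -0.13 0" --pt "0 0 -0.13 0" --fingers 0.4

```text
clock: 57.92
eef_pos: [0.4156, 0.2314, 0.1991]
tool_rot: [2.304, 2.129, 0.02]
ft_force: [1.3, 0.4, 1.5]
opening: 0.0341
grip_force: 0.0
```

```bash
python3 - <<'E'
from h import *
p=pose();print(p); P=box(-.112,.05,0); kn=lambda a,z:[P[0]+.05*np.cos(np.radians(a)),P[1]+.05*np.sin(np.radians(a)),z,a]
plan([[.457,.367,.19,78]]); print(shift([.457,.367,.19,78],[.457,.367,.0965,78]))
print('A');arc([kn(a,.095) for a in np.linspace(77,-4,13)[1:]],kn(77,.095))
snap('top','t22.png'); snap('side','s22.png'); asc('s22.png',205,290,120,165)
print(proj('side',(.457,.367,.09)))
E
```

```text
[ 0.41559648  0.23144371  0.19906604 85.49540182]
[0.1384, 0.0306, 0.0091, 7.4954] rows 5
[0.     0.     0.0935 0.    ]
A
[-0.0003, 0.0059, -0.0, 6.75]
[-0.0014, 0.0117, -0.0, 13.5]
[-0.0031, 0.0173, -0.0, 20.25]
[-0.0054, 0.0227, -0.0, 27.0]
[-0.0084, 0.0278, -0.0, 33.75]
[-0.012, 0.0325, -0.0, 40.5]
[-0.0161, 0.0367, -0.0, 47.25]
[-0.0206, 0.0405, -0.0, 54.0]
[-0.0256, 0.0436, -0.0, 60.75]
[-0.0309, 0.0462, -0.0, 67.5]
[-0.0364, 0.0481, -0.0, 74.25]
[-0.0422, 0.0494, -0.0, 81.0]
120 p.................................+..............+....+..............+..............B
121 ..........WWWW....................+..................................+.........+....B
122 ..........pWWp.................................................................+.....
123 ..........ppp+.......................................................................
124 ..........pppp.......................................................................
125 ..........Wppp.......................................................................
126 ..........Wpp+..........................................++++++++......
[... 2800 characters left out ...]
.....
158 ..........ppppppppppppppppppppppppppppppppppppppppppppppppppppppppppppppppppW........
159 ..........++++++++++++++++++++++++++++++++++++++++++++++++++++++++++++++++++.........
160 ..........++++++++++++++++++++++++++++++++++++++++++++++++++++++++++++++++++.........
161 ..........++++++++++++++++++++++++++++++++++++++++++++++++++++++++++++++++++.........
162 ..........++++++++++++++++++++++++++++++++++++++++++++++++++++++++++++++++++.........
163 ..........++++++++++++++++++++++++++++++++++++++++++++++++++++++++++++++++++.........
164 ..........p+++++++++++++++++++++++++++++++++++++++++++++++++++++++++++++++++.........
(np.float64(216.58689356813642), np.float64(121.66148537140154))
```

The lid reads flat and shut, and the knob top at (216.5,121) matches the prediction (216.6,121.7).

Request:
move_arm --pt "0.138 0.031 0.009 7.5" --pt "0.138 0.031 0.009 7.5" --pt "0.138 0.031 0.009 7.5" --pt "0.138 0.031 0.009 7.5" --pt "0.138 0.031 0.009 7.5" --pt "0.138 0.031 0.009 7.5" --pt "0.138 0.031 0.05 7.5" --pt "0.138 0.031 0.08 7.5" --pt "0.138 0.031 0.101 7.5" --pt "0.138 0.031 0.101 7.5" --pt "0.138 0.031 0.101 7.5" --fingers 0.5

```text
clock: 58.93
eef_pos: [0.4515, 0.3628, 0.087]
tool_rot: [-2.442, -1.976, 0.007]
ft_force: [0.9, -0.0, -0.3]
opening: 0.043
grip_force: 0.0
```

Request:
move_arm --pt "0 0 0 0" --pt "0 0 0 0" --pt "0 0 0 0" --pt "0 0 0 0" --pt "0 0 0 0" --pt "0 0 0 0" --fingers 0 --newtons 25

```text
clock: 59.43
eef_pos: [0.4545, 0.3654, 0.0912]
tool_rot: [2.441, 1.976, 0.006]
ft_force: [0.4, -1.5, 7.7]
opening: 0.0151
grip_force: 25.8
```

Request:
move_arm --pt "0 0.006 -0.003 6.8" --pt "-0.0014 0.0117 -0.006 13.5" --pt "-0.003 0.0173 -0.006 20.3" --pt "-0.0054 0.0227 -0.006 27" --pt "-0.0084 0.0278 -0.006 33.8" --pt "-0.012 0.0325 -0.006 40.5" --pt "-0.016 0.0367 -0.006 47.3" --pt "-0.0206 0.0405 -0.006 54" --pt "-0.0256 0.0436 -0.006 60.8" --pt "-0.031 0.0462 -0.006 67.5" --pt "-0.0364 0.048 -0.006 74.3" --pt "-0.042 0.0494 -0.006 81"

```text
clock: 60.43
eef_pos: [0.4923, 0.3136, 0.0935]
tool_rot: [-3.139, 0.092, 0.001]
ft_force: [1.5, 30.6, -13.7]
opening: 0.0149
grip_force: 26.5
```

```bash
python3 - <<'E'
from h import *
p=pose();P=box(-.112,.05,0);d=p[:2]-P[:2];print(p,np.hypot(*d),'hasp',np.arctan2(d[1],d[0])-BY,arm.get_obs()['ft_force'])
E
```

```text
[ 0.49228666  0.3136239   0.09347286 -3.35588752] 0.04682870956619405 hasp 0.0003139639537298178 [  1.54395069  30.61362934 -13.68850928]
```

The hasp is at 0 against its stop. Release and check.

Request:
move_arm --pt "0 -0.001 0.004 0" --pt "0 -0.001 0.004 0"

```text
clock: 60.6
eef_pos: [0.493, 0.3155, 0.0926]
tool_rot: [-3.138, 0.084, -0.002]
ft_force: [-4.6, 3.4, 5.4]
opening: 0.0151
grip_force: 27.5
```

Request:
move_arm --pt "0 0 0 0" --pt "0 0 0 0" --pt "0 0 0 0" --pt "0 0 0 0" --pt "0 0 -0.03 0" --pt "0 0 -0.07 0" --pt "0 0 -0.11 0" --pt "-0.03 0.1 -0.13 0" --pt "-0.06 0.25 -0.13 0" --pt "-0.06 0.3 -0.13 0" --pt "-0.06 0.3 -0.13 0" --pt "-0.06 0.3 -0.13 0" --fingers 0.5

```text
clock: 61.6
eef_pos: [0.4384, 0.1126, 0.2166]
tool_rot: [3.14, -0.081, 0.001]
ft_force: [-0.0, 0.0, 0.0]
opening: 0.0423
grip_force: 0.0
```

```bash
python3 - <<'E'
from h import *
print(pose()); snap('top','t24.png'); snap('side','s24.png'); asc('s24.png',205,240,115,150); asc('t24.png',100,135,205,240)
for a in (0,.15,.3):
    k=box(-.112+.05*np.cos(a),.05+.05*np.sin(a),.09); print(a,proj('side',k),proj('top',k))
E
```

```text
[ 0.4384236   0.11260965  0.21655566 -2.96375787]
115 #####+..................+......WB++
116 #####+W..................WWWWWWWBp.
117 #####+...................WWWWWWWBW.
118 #####+W...................WWWWWWWW.
119 +++++p......................W.WW...
120 pppppp............................+
121 ..................................+
122 ...................................
123 ...................................
124 ...................................
125 ...................................
126 ......................pWWW.........
127 ......................pWWBp........
128 ......................pppp.........
129 ...............WWWWWW.ppppWWWW.....
130 ..............WWWWWWWWppppWWWWWWWWW
131 ..............WWWWWWWWppppWWWWWWWWW
132 ........WWW...WWWWWWWWppp+WWWWWWWWW
133 .......WBBWWWWWWWWWWWWWpppWWWWWWWWW
134 ........ppppWWppppWWWWWpWpWWWWWWWWW
135 ........ppppppWppWWWWWWWWWWWWWWWWWW
136 .......WppppWWWWWWWWWWWWWWWWWWWWWWW
137 .......WppppWWWWWWWWWWWWWWWWWWWWWWW
138 .......pppppWWWWWWWWWWWWWWWWWWWWWWW
139 .......WWWWWWWWWWWWWWWWWWWWWWWWWWWW
140 WBBBWWWWWWWWWWWWWWWWWWWWWWWWWWWWWWW
141 pppppp
[... 1445 characters left out ...]
WWWWWWWWWWpWWWWWWWWWWpWW
233 pWp+###pWWWWWWWWWWWpWWWpWppppWppppp
234 WWp+###pWWWWWWpWpWWpWpppWpppppppppp
235 WWp+###pWWWppppWppppppppppppppppppp
236 WWp+###pWpppppppppppppppppppppppppp
237 WWW+###pWpppppppppppppppppppppppppp
238 pWWp###pppppppppppppppppppppppppppp
239 WWWp####+pppppppppppppppppppppppppp
0 (np.float64(228.2852216754014), np.float64(127.0915309453521)) (np.float64(112.82054300414316), np.float64(213.78407705474032))
0.15 (np.float64(228.19838351348292), np.float64(126.27502206133259)) (np.float64(110.04568844625189), np.float64(213.82743964116534))
0.3 (np.float64(227.7782831797063), np.float64(125.4843927398888)) (np.float64(107.28945347127794), np.float64(214.2804863958244))
```

Request:
move_arm --pt "0 0.3 0 0" --pt "0 0.3 0 0" --pt "0 0.3 0 0" --pt "0 0.3 0 0" --pt "0 0.3 0 0" --pt "0 0.3 0 0" --pt "0 0.3 0 0" --pt "0 0.3 0 0" --pt "0 0.3 0 0" --pt "0 0.3 0 0"

```text
clock: 62.53
eef_pos: [0.4235, -0.1854, 0.2162]
tool_rot: [-3.14, 0.085, 0.001]
ft_force: [-0.4, 1.0, -0.1]
opening: 0.0425
grip_force: 0.0
```

```bash
python3 - <<'E'
from h import *
snap('top','t25.png')
a=cv2.imread('pics/t25.png').max(2).astype(int);
def dump(f):
    a=cv2.imread('pics/'+f).max(2).astype(int)
    for y in range(206,238): print(y,''.join(' .:-=+*#%@'[min(9,v//26)] for v in a[y,98:132]))
dump('t25.png'); print('start'); dump('top0.png')
E
```

```text
206 **********************************
207 **********************************
208 **********************************
209 **********************************
210 *************+**********+++*******
211 *************++++=*+++++===*******
212 ************++++-.-========+******
213 ***********+++++=:.-=======+******
214 ************++++=..:=======*******
215 *************+++:..-====+++*******
216 **************=-..:-++++**********
217 **************+==-==**************
218 *****************===**************
219 ***************++===**************
220 ***************++-==**************
221 **************+++-==**************
222 **************+++-==+*************
223 **************++++===+************
224 **************+++*====************
225 **************++++===+********++**
226 **************+++=-++*********+=+*
227 +=======++++**+++-=*#********++=-*
228 ++=======+==+++++--+++=++++**+*+:*
229 **********++++++=-:-=:..==-===*=:=
230 ************++++=:--=:..*=---=+=:-
231 ***+********+++++---::..*=---=*=:-
232 ************++++*=:-:..:*=---++=:-
233 ************++++*-:-:..:*=---++=:-
234 ****
[... 701 characters left out ...]
20 ************++=-******************
221 ************+++=***+**************
222 ************+++=+++=+*************
223 ***********+++++++===+************
224 ***********+++++++-==+************
225 ************++++++===*********++**
226 *************++=+=+++********+==+*
227 ++=======+++*++==+***********++=-*
228 ++=======+==++++=++++=+==++++++==*
229 **********+++++*-::--:..==--=++=-=
230 ************++++=:--=:..*=--:++=::
231 ++++**+**+**+++++----...*=---++=:-
232 +**++*+**+**+++++-:-:..:*=---++-:-
233 **+*********++++*-:-:..:*=---++-:-
234 ++****+*+**++++++:=+-..:++=+=++--=
235 +*+++*++++*++++++=++=:.-+***+++:+*
236 *++****+**********++++=+****++=:+*
237 ****************************++=:+*
```

The knob top is at (112.5,213.5), against a prediction of 112.8 for angle 0, so the hasp is at about 0.02 rad. Handing in.

```bash
python3 -c "
from cell import arm
print(arm.sign_off())"
```

```text
the job is handed in; nothing more can be done
None
```

I handed the job in at about 63 s on the clock: all three wet ornaments stand clipped in the box, the lid is shut and the hasp is back over its catch at about 0.02 rad by the top camera, but the sign-off gave no verdict.

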